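# Stock the spring-lift wire dispenser

### The arm

A 6-joint arm with a two-finger parallel gripper is mounted at the origin on the work surface. World frame = base frame: x ahead of the robot, y to its left, z up, the work surface at z = 0. Lengths are in m, angles in rad, forces in N, time in s.
With the tool pointing down it reaches from about 0.225 to 0.875 m from the base axis. Payload 3.4 kg.
Tool frame: the origin (TCP) lies on the centre line of the jaws, within the pads' length; the fingertips stand 8 mm ahead of it and the grasp point (between the pads) lies 11 mm behind it; z points along the fingers, x is the direction in which the jaws open and shut, and the axes are right-handed (so a half turn about z gives the same grasp; the last joint's range is limited). The gripper opens to 85 mm and grips with 20 to 120 N. Pads are 22 mm wide; open, the fingers measure 114 mm over their backs; the gripper's body (76 mm by 85 mm) begins 54 mm behind the grasp point. The pads swing forward as they close: fully open they stand 13 mm farther back than shut.
Start: joints at [-1.368, 0.276, 1.505, -0, 1.361, -0.121], TCP at [0.183, -0.545, 0.201] pointing down, gripper open.
Joint ranges: [-2.89, 2.89], [-0.75, 2.08], [0.22, 2.7], [-1.18, 4.32], [0.11, 2.71], [-2.7, 2.7]. Speed limits (rad/s): [2.57, 2.57, 3.14, 3.14, 3.14, 3.14].

### API

Orientations are given as a 3x3 rotation matrix whose columns are the frame's x, y, z axes.
In Python, from workcell import env gives the robot as it stands.
- The arm moves only by the tool carry_out, never from a script. Its argument "steps" is a list of rows, each an object with "linear": the shift along the tool's x, y, z in cm, a list of three; "turn": the turn, a rotation vector about the tool's x, y, z in degrees, a list of three. In form: [{"linear": [dx, dy, dz], "turn": [rx, ry, rz]}, ...]. A call has 1 to 12 rows; each row shifts and turns the commanded pose from where the row before left it, along the tool's axes as they then stand; what a row does not reach is not made up. A row lasts 1/10 s, in which the tool goes at most 50 mm and 8.59 degrees, less where a joint would pass 70% of its speed; a pose out of reach is approached as far as the arm can. A call is refused whole if a number of a shift passes 5 or a number of a turn 8.59, either way. A call with a gripper value outside its range is refused whole. "claw" is the opening in per cent of the stroke, from 0 (shut) to 100 (fully open), set as the call begins (left out, the last holds). The fingers move at their own pace and stop on an object; "newtons" is the grip in N (left out, the last holds). Time passes only in rows, so rows that do not move let the fingers close. It gives the time, the measured TCP pose, the force and the opening at its end, in the units of the state.
- env.observe(): the state, without advancing time (a new reading comes with each control period).
- env.camera(name): name is "scene" or "top"; returns the picture (384x512x3 uint8, red, green, blue); there is no depth.
- env.get_calibration(name): a dict with "fx", "fy", "cx", "cy" (pixels), "D" ([k1, k2, p1, p2, k3] as OpenCV has them; the pictures are not rectified), "extrinsics" (4x4, takes a point from camera to world coordinates). Camera axes: x right, y up, looking along -z (the intrinsics and any distortion apply to the point x, -y, -z); pixel columns grow to the right and rows downward; lengths in m; the calibration is good to about 2 mm. A picture is of the moment at which its call begins. get_calibration takes no time and is no camera call.
- env.close_job(): hands the job in, once; it reports no verdict.
The state is a dict: "time": time; "qpos": joint angles; "joint_velocities": joint speeds; "effort": joint torques, N m; "ee_pos": TCP position; "tool_rot": TCP orientation; "force": force on the tool from outside, world axes, zero at the start; "ft_torque": the same for the moment, N m; "grip_width": finger opening in m.
Only numpy, scipy, OpenCV 4.12 (cv2) and the standard library are available. Lean on these libraries where they do the work, as an engineer would, in place of code of your own. Each camera call takes 0.05 s, during which the arm holds its last target. There are 200 camera calls.

### The job

Take the hold-down disc off the spring-lift dispenser and lay it aside, then slide every wire roll off the rack's posts and stack them all flat on the sprung platform between the guide rods. When all are in, put the disc back flat on top of the stack with its knob up, and turn the dial to the mark with as many dots as there are rolls in the stack. Leave the wrench, pliers and dish where they are.

Things in the scene. Friction and masses are not known exactly. Their poses are not given: they have to be found in the camera images.
- roll1: roll of copper-coloured garden wire on a white flanged bobbin: ring 60 mm across, 24 mm high, hole 24 mm across, about 150 g (varies some 15 %). Origin: centre of its underside, z up along the hole. Starts lying flat over one of the posts of the rack. Absent (None) in some starts
- roll2: roll of green garden wire on a white flanged bobbin: ring 60 mm across, 24 mm high, hole 24 mm across, about 150 g (varies some 15 %). Origin: centre of its underside, z up along the hole. Starts lying flat over one of the posts of the rack. Absent (None) in some starts
- roll3: roll of red garden wire on a white flanged bobbin: ring 60 mm across, 24 mm high, hole 24 mm across, about 150 g (varies some 15 %). Origin: centre of its underside, z up along the hole. Starts lying flat over one of the posts of the rack. Absent (None) in some starts
- roll4: roll of silver aluminium garden wire on a white flanged bobbin: ring 60 mm across, 24 mm high, hole 24 mm across, about 150 g (varies some 15 %). Origin: centre of its underside, z up along the hole. Starts lying flat over one of the posts of the rack. Absent (None) in some starts
- roll5: roll of orange garden wire on a white flanged bobbin: ring 60 mm across, 24 mm high, hole 24 mm across, about 150 g (varies some 15 %). Origin: centre of its underside, z up along the hole. Starts lying flat over one of the posts of the rack. Absent (None) in some starts
- disc: hold-down weight: steel disc 58 mm across and 8 mm thick with a black upright knob in the middle, 20 mm across, from 8 to 40 mm above the underside; 80 g. Origin: centre of its underside, z up through the knob. Starts lying on the empty sprung platform
- dispenser: green spring-lift dispenser, fixed. Origin: on the bench under the platform's axis; z up, x away from its open front. The spring column stands behind at x 50 to 72 mm, 26 mm wide and 207 mm high. The dial's console, 124 mm square and 50 mm high, is centred at y = -155 mm; the base plate spans x -60 to 70 and y -220 to 60 mm, 12 mm high
- rods_top (a point): on the platform's axis level with the tops of the four guide rods, 212 mm above the bench. The 10 mm steel rods stand upright at (+-28.3, +-28.3) mm round the axis: 5 mm play round a roll, and gaps 46 mm wide between rods, through which fingers pass on the +y and -y sides and in front (-x). Axes as the dispenser's
- platform_top (a point): centre of the upper face of the yellow sprung platform (60 mm across) between the rods; 200 mm above the bench when empty. Axes as the dispenser's
- platform (a joint): how far the platform has sunk (m): 0 empty, 0.143 fully down. Spring about 61 N/m, so it sinks about 24 mm (one roll height) for each roll and about 10 mm for the disc: the top of the stack stays near the tops of the rods. It can be pushed down by hand with a few newtons
- dial (a joint): angle (rad) of the detented selector dial, growing clockwise seen from above: 0 at the red dash (no dots, where it starts), then one click every 0.349 rad (20 degrees) at the marks with 1, 2, 3, 4 and 5 black dots, 1.745 at five dots. Clicks need about 0.1 N m; near a mark it snaps home when let go
- dial_grip (a point): on the dial's axis, 80 mm above the bench, at the height to grip. The dial's grip is a black upright bar 44 mm long (along this point's x, which points the way of the white pointer line), 14 mm thick (along y), from 57 to 91 mm above the bench, on a round skirt 46 mm across
- rack: wooden strip 50 mm wide (x), 356 mm long (y), 12 mm high, fixed to the bench, origin at the centre of its underside; along its y stand five upright steel posts at -140, -70, 0, 70, 140 mm, 15 mm thick with round tops 59.5 mm above the bench
- wrench: chrome wrench 160 mm long lying on the bench, a bystander; leave it
- pliers: red-handled pliers about 155 mm long lying on the bench, a bystander; leave them. Origin near the middle
- dish: white ceramic dish 100 mm across and 35 mm high, a bystander; leave it. Beyond it and the dispenser stands a fixed blue tray with four bins, 75 mm high, not needed here
Not all that is in view belongs to the job. What is shaped like the roll3 but blue or turquoise is not meant.

How it is judged:
On the way, in this order (a step that is already met when the one before it is completed fails the run):
1. the disc is off the platform and laid low beside the dispenser (horizontal distance between disc and platform_top above 0.09 m and height (world z) of disc below 0.12 m and linear speed of disc below 0.05 m/s), for 0.2 s.
2. every roll lies flat in the stack on the platform, let go, with the disc still off (horizontal distance between each of roll1, roll2, roll3, roll4, roll5 and platform_top below 0.01 m and z of roll1 in the frame of platform_top between -0.005 and 0.105 m and angle between each of roll1, roll2, roll3, roll4, roll5's own z axis and vertical below 0.12 rad and z of roll2 in the frame of platform_top between -0.005 and 0.105 m and z of roll3 in the frame of platform_top between -0.005 and 0.105 m and z of roll4 in the frame of platform_top between -0.005 and 0.105 m and z of roll5 in the frame of platform_top between -0.005 and 0.105 m and linear speed of each of roll1, roll2, roll3, roll4, roll5 below 0.03 m/s and contact force between the fingers and roll1 below 0.3 N and contact force between the fingers and roll2 below 0.3 N and contact force between the fingers and roll3 below 0.3 N and contact force between the fingers and roll4 below 0.3 N and contact force between the fingers and roll5 below 0.3 N and horizontal distance between disc and platform_top above 0.05 m), for 0.2 s.
3. the disc lies flat on top of the stack, knob up (horizontal distance between each of roll1, roll2, roll3, roll4, roll5 and platform_top below 0.01 m and z of roll1 in the frame of platform_top between -0.005 and 0.105 m and angle between each of roll1, roll2, roll3, roll4, roll5, disc's own z axis and vertical below 0.12 rad and z of roll2 in the frame of platform_top between -0.005 and 0.105 m and z of roll3 in the frame of platform_top between -0.005 and 0.105 m and z of roll4 in the frame of platform_top between -0.005 and 0.105 m and z of roll5 in the frame of platform_top between -0.005 and 0.105 m and horizontal distance between disc and platform_top below 0.012 m and z of disc in the frame of platform_top above 0.062 m and linear speed of disc below 0.03 m/s), for 0.2 s.
At the end, for the whole second after the job is handed in: Every roll present lies flat (within 0.12 rad) in the stack on the platform, centred within 10 mm; the disc lies flat, knob up, on top of the stack, centred within 12 mm; the dial stands within 0.12 rad of the mark with as many dots as rolls; all at rest (all of step 3 and linear speed of each of roll1, roll2, roll3, roll4, roll5 below 0.03 m/s and ((z of disc in the frame of platform_top between 0.062 and 0.082 m and value of joint dial between 0.927198 and 1.1672 rad) or (z of disc in the frame of platform_top between 0.086 and 0.106 m and value of joint dial between 1.27626 and 1.51626 rad) or (z of disc in the frame of platform_top between 0.11 and 0.13 m and value of joint dial between 1.62533 and 1.86533 rad))); the robot touches nothing.
It fails at once if the wrench is shifted more than 30 mm (distance of wrench from where it was at the start of the episode above 0.03 m).
It fails at once if the pliers is shifted more than 30 mm (distance of pliers from where it was at the start of the episode above 0.03 m).
It fails at once if the dish is shifted more than 30 mm (distance of dish from where it was at the start of the episode above 0.03 m).
Of roll1, roll2, roll3, roll4, roll5 only 3 to 5 are there at a start; the rules pass over those that are not, and their reading is None.
At some moment in a run one of disc may be knocked a few centimetres aside while the robot is not near it.
Once in a run the grip may slacken for a moment while it holds something.
It also fails if it takes over 210 s, if anything falls off the work surface, if the arm or the gripper's body presses on something with over 40 N, if the wrist force passes 120 N, or if a joint passes its speed limit or range.

## Working session

There is one attempt and no reset: what is moved stays moved. The work goes in short steps, Python scripts to look and compute and a tool call to move; the robot and the scene stay as the last step left them, time stands still between calls to the robot, and variables do not carry over. Pictures are saved under pics/ and viewed, about 12 in all and at most 16, crops included, and the job is handed in when it is done.

Besides the shell and the picture viewer there is one more tool, called after "Emit:" as name([rows], argument=value, ...), one row to a line, values as JSON. carry_out: Moves the arm, as the interface text tells. Its arguments: {"type":"object","properties":{"steps":{"type":"array"},"claw":{"type":"number"},"newtons":{"type":"number"}},"required":["steps"]}

```bash
ls; mkdir -p pics
python3 - <<'E'
from workcell import env
import cv2,numpy as np
np.set_printoptions(precision=4,suppress=True)
for n in("scene","top"):
    im=env.camera(n);cv2.imwrite(f"pics/{n}0.png",im[:,:,::-1]);cv2.imwrite(f"pics/{n}0b.png",cv2.resize(im[:,:,::-1],(800,600),interpolation=cv2.INTER_CUBIC))
    c=env.get_calibration(n);print(c)
print(env.observe())
E
```

```text
pics
{'fx': 363.95330861292473, 'fy': 363.95330861292473, 'cx': 255.32935407095417, 'cy': 184.91815115905604, 'D': array([0.0059, 0.    , 0.    , 0.    , 0.    ]), 'extrinsics': array([[-0.5884, -0.5623,  0.5811,  1.2155],
       [ 0.8086, -0.4107,  0.4213,  0.5595],
       [ 0.0018,  0.7178,  0.6963,  0.8981],
       [ 0.    ,  0.    ,  0.    ,  1.    ]])}
{'fx': 356.09455676571434, 'fy': 356.09455676571434, 'cx': 257.3171744452615, 'cy': 192.58477797023238, 'D': array([-0.0517,  0.    ,  0.    ,  0.    ,  0.    ]), 'extrinsics': array([[-0.0386,  0.9776, -0.2067,  0.3654],
       [-0.9993, -0.0379,  0.0071,  0.1005],
       [-0.0009,  0.2068,  0.9784,  1.2065],
       [ 0.    ,  0.    ,  0.    ,  1.    ]])}
{'time': 0.1, 'qpos': array([-1.368 ,  0.2765,  1.506 , -0.    ,  1.3607, -0.121 ]), 'joint_velocities': array([-0.0014, -0.0013, -0.0021, -0.0002,  0.0003, -0.0006]), 'effort': array([  0.0008, -41.7699, -24.6406,  -0.0001,   0.0059,   0.    ]), 'ee_pos': array([ 0.1828, -0.5446,  0.2   ]), 'tool_rot': array([[ 0.3182, -0.948 , -0.0004],
       [-0.948 , -0.3182,  0.0016],
       [-0.0017, -0.0002, -1.    ]]), 'force': array([ 0.0809, -0.2101,  0.1554]), 'ft_torque': array([ 0.018 ,  0.0517, -0.0122]), 'grip_width': 0.08533780868298958}
```

View pics/top0b.png

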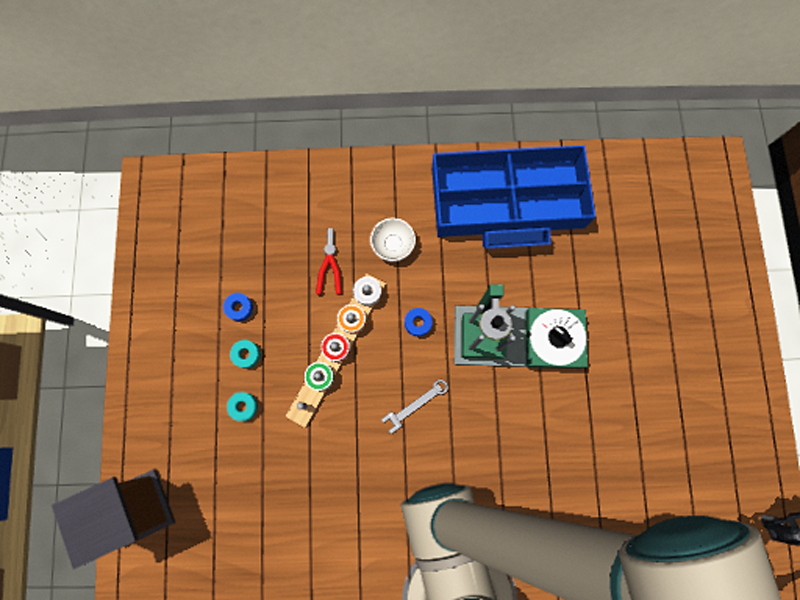

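View pics/scene0b.png

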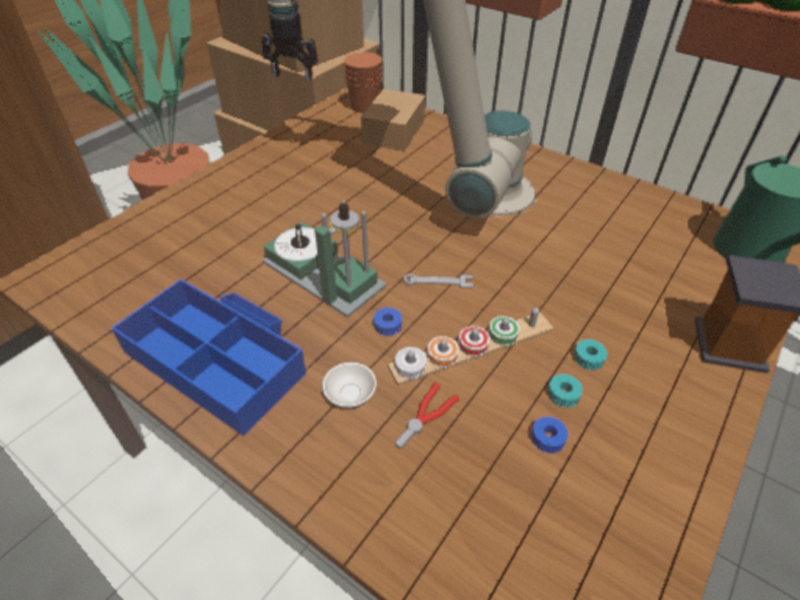

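```bash
cat > h.py <<'E'
import numpy as np,cv2
from workcell import env
np.set_printoptions(precision=4,suppress=True)
def cal(n):
    c=env.get_calibration(n);K=np.array([[c['fx'],0,c['cx']],[0,c['fy'],c['cy']],[0,0,1]]);return K,np.array(c['D']),np.array(c['extrinsics'])
def ray(n,u,v):
    K,D,E=cal(n);p=cv2.undistortPoints(np.array([[[u,v]]],float),K,D)[0,0]
    return E[:3,3],E[:3,:3]@np.array([p[0],-p[1],-1])
def atz(n,u,v,z):
    o,d=ray(n,u,v);return o+d*(z-o[2])/d[2]
def proj(n,P):
    K,D,E=cal(n);P=np.atleast_2d(P);c=(P-E[:3,3])@E[:3,:3];c=c*[1,-1,-1]
    return cv2.projectPoints(c,np.zeros(3),np.zeros(3),K,D)[0][:,0]
def tri(uvt,uvs):
    A=[];b=[]
    for n,uv in(("top",uvt),("scene",uvs)):
        o,d=ray(n,*uv);d/=np.linalg.norm(d);M=np.eye(3)-np.outer(d,d);A.append(M);b.append(M@o)
    return np.linalg.lstsq(np.vstack(A),np.hstack(b),rcond=None)[0]
def crop(n,x0,x1,y0,y1,name,s=4):
    im=env.camera(n)[y0:y1,x0:x1,::-1];cv2.imwrite(f"pics/{name}.png",cv2.resize(im,None,fx=s,fy=s,interpolation=cv2.INTER_CUBIC))
E
python3 - <<'E'
from h import *
crop("top",180,380,170,280,"t1");crop("scene",165,365,125,250,"s1")
E
```

```text
(no output)
```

View pics/t1.png

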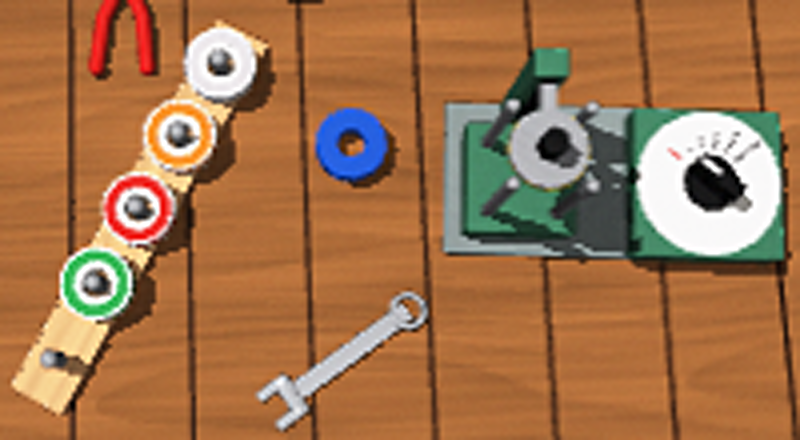

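View pics/s1.png

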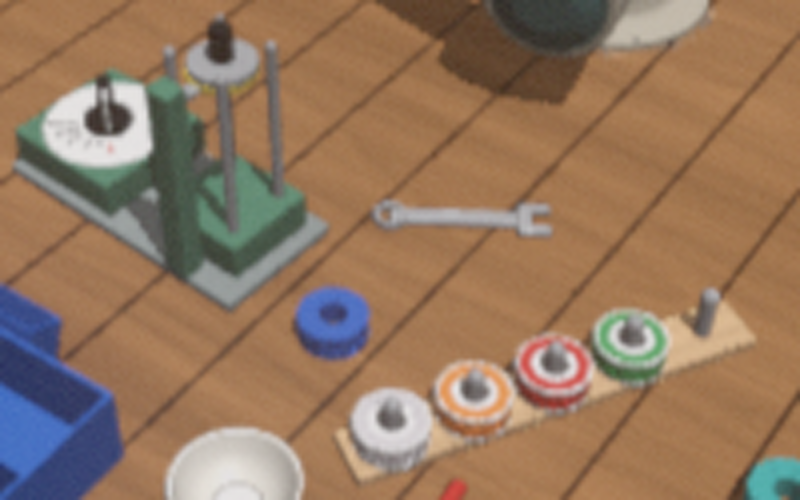

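Run:
```python
from h import *
T=lambda x,y,z:atz("top",180+(x+.5)/4-.5,170+(y+.5)/4-.5,z)
for n,x,y,z in [("g",96,284,.036),("r",139,208,.036),("o",180,135,.036),("s",220,62,.036),("gp",96,283,.057),("rp",138,208,.057),("op",179,131,.057),("sp",219,61,.057),("ep",53,358,.057),
 ("rodBL",512,105,.212),("rodBR",592,108,.212),("rodFL",516,184,.212),("rodFR",593,185,.212),("knobtop",553,146,.240),("discring",550,148,.208),("dialdisc",708,183,.05),("dash",674,154,.05),("d5",750,152,.05),("conTL",632,108,.05),("conTR",778,113,.05),("conBR",784,260,.05),("conBL",632,258,.05),("baseTL",445,102,.012),("baseBL",447,254,.012),
 ("blue",352,146,.024),("wr1",408,312,.005),("wr2",285,395,.005)]:
    print(n,T(x,y,z))
T=lambda x,y,z:atz("scene",165+(x+.5)/4-.5,125+(y+.5)/4-.5,z)
for n,x,y,z in [("g",630,336,.036),("r",554,363,.036),("o",474,391,.036),("s",391,420,.036),("disc",223,60,.208),("knobtop",220,21,.24),("rodBR?",168,48,.212),("rodFL",271,44,.212),("rodBL",222,85,.212),("dialdisc",104,123,.05)]:
    print(n,T(x,y,z))
```

```text
g [0.4589 0.2738 0.036 ]
r [0.5201 0.2377 0.036 ]
o [0.5801 0.2025 0.036 ]
s [0.6414 0.1676 0.036 ]
gp [0.458  0.2707 0.057 ]
rp [0.5174 0.236  0.057 ]
op [0.5796 0.2015 0.057 ]
sp [0.6373 0.1672 0.057 ]
ep [0.3997 0.3056 0.057 ]
rodBL [ 0.5603 -0.0497  0.212 ]
rodBR [ 0.5559 -0.1067  0.212 ]
rodFL [ 0.5035 -0.0487  0.212 ]
rodFR [ 0.5007 -0.1031  0.212 ]
knobtop [ 0.525  -0.0718  0.24  ]
discring [ 0.5289 -0.0753  0.208 ]
dialdisc [ 0.5205 -0.2313  0.05  ]
dash [ 0.5457 -0.2053  0.05  ]
d5 [ 0.5449 -0.2687  0.05  ]
conTL [ 0.5857 -0.1738  0.05  ]
conTR [ 0.5767 -0.2955  0.05  ]
conBR [ 0.4549 -0.2877  0.05  ]
conBL [ 0.4617 -0.1634  0.05  ]
baseTL [ 0.6044 -0.0227  0.012 ]
baseBL [ 0.4745 -0.0169  0.012 ]
blue [0.5673 0.059  0.024 ]
wr1 [0.4281 0.0178 0.005 ]
wr2 [0.364  0.1229 0.005 ]
g [0.4582 0.2737 0.036 ]
r [0.5185 0.2393 0.036 ]
o [0.5794 0.2042 0.036 ]
s [0.6402 0.1691 0.036 ]
disc [ 0.5397 -0.0658  0.208 ]
knobtop [ 0.5345 -0.0704  0.24  ]
rodBR? [ 0.5572 -0.1069  0.212 ]
rodFL [ 0.5054 -0.045   0.212 ]
rodBL [ 0.5681 -0.0426  0.212 ]
dialdisc [ 0.5218 -0.2355  0.05  ]
```

The top view shows four of the five rolls on the rack: silver, orange, red and green. The fourth post from that end onward is empty, and there is no copper roll. The blue ring near the dispenser and the turquoise/blue rings to the left are decoys. The disc is on the platform. Turning the tool while lifting comes first.

Emit:
carry_out([
  {"linear": [0,0,-1],"turn": [0,0,-8.5]},
  {"linear": [0,0,-1],"turn": [0,0,-8.5]},
  {"linear": [0,0,-1],"turn": [0,0,-8.5]},
  {"linear": [0,0,-1],"turn": [0,0,-8.5]},
  {"linear": [0,0,-1],"turn": [0,0,-8.5]},
  {"linear": [0,0,-1],"turn": [0,0,-8.5]},
  {"linear": [0,0,-1],"turn": [0,0,-8.5]},
  {"linear": [0,0,-1],"turn": [0,0,-8.5]},
  {"linear": [0,0,-1],"turn": [0,0,-8.5]},
  {"linear": [0,0,-1],"turn": [0,0,-8.5]},
  {"linear": [0,0,0],"turn": [0,0,-8.5]},
  {"linear": [0,0,0],"turn": [0,0,-8.5]},
], claw=60)

```text
time: 1.4
ee_pos: [0.1829, -0.5452, 0.301]
tool_rot: [[0.858, 0.514, 0.0], [0.514, -0.858, -0.0], [-0.0, 0.0, -1.0]]
force: [-0.8, 0.1, 0.5]
grip_width: 0.0514
```

```bash
cat >> h.py <<'E'
def go(x,y,z,ang=None):
    """print the tool-frame shift (cm) and turn still to go"""
    s=env.observe();R=s['tool_rot'];a=np.degrees(np.arctan2(R[1,0],R[0,0]))
    d=R.T@(np.array([x,y,z])-s['ee_pos'])*100
    t="" if ang is None else f"turn z {-((ang-a+180)%360-180):.1f}"
    print("t",round(s['time'],1),"pos",s['ee_pos'],"ang",round(a,1),"w",round(s['grip_width'],4),"F",s['force'],"| shift cm",d,t,"q6",round(s['qpos'][5],2),"tilt",R[2])
E
python3 -c "
from h import *
go(.530,-.0765,.30,86.3)"
```

```text
t 1.4 pos [ 0.1829 -0.5452  0.301 ] ang 30.9 w 0.0514 F [-0.8087  0.0816  0.467 ] | shift cm [ 53.8493 -22.3903   0.0841] turn z -55.4 q6 -1.91 tilt [-0.0002  0.0004 -1.    ]
```

Emit:
carry_out([
  {"linear": [4.49,-1.87,0],"turn": [0,0,0]},
  {"linear": [4.49,-1.87,0],"turn": [0,0,0]},
  {"linear": [4.49,-1.87,0],"turn": [0,0,0]},
  {"linear": [4.49,-1.87,0],"turn": [0,0,0]},
  {"linear": [4.49,-1.87,0],"turn": [0,0,0]},
  {"linear": [4.49,-1.87,0],"turn": [0,0,0]},
  {"linear": [4.49,-1.87,0],"turn": [0,0,0]},
  {"linear": [4.49,-1.87,0],"turn": [0,0,0]},
  {"linear": [4.49,-1.87,0],"turn": [0,0,0]},
  {"linear": [4.49,-1.87,0],"turn": [0,0,0]},
  {"linear": [4.49,-1.87,0],"turn": [0,0,0]},
  {"linear": [4.49,-1.87,0],"turn": [0,0,0]},
])

```text
time: 2.6
ee_pos: [0.5336, -0.0761, 0.3008]
tool_rot: [[0.861, 0.509, 0.0], [0.509, -0.861, -0.0], [-0.0, 0.0, -1.0]]
force: [1.1, 0.3, -0.5]
grip_width: 0.0511
```

Emit:
carry_out([
  {"linear": [0,0,0],"turn": [0,0,-8]},
  {"linear": [0,0,0],"turn": [0,0,-8]},
  {"linear": [0,0,0],"turn": [0,0,-8]},
  {"linear": [0,0,0],"turn": [0,0,-8]},
  {"linear": [0,0,0],"turn": [0,0,-8]},
  {"linear": [0,0,0],"turn": [0,0,-8]},
  {"linear": [0,0,0],"turn": [0,0,-7.4]},
  {"linear": [0,0,0],"turn": [0,0,0]},
])

```text
time: 3.4
ee_pos: [0.5327, -0.078, 0.3006]
tool_rot: [[0.071, 0.997, -0.0], [0.997, -0.071, 0.0], [0.0, -0.0, -1.0]]
force: [-0.1, 0.4, 0.9]
grip_width: 0.051
```

```bash
python3 -c "
from h import *
go(.530,-.0765,.212,86.3)"
```

```text
t 3.4 pos [ 0.5327 -0.078   0.3006] ang 85.9 w 0.051 F [-0.0527  0.4143  0.927 ] | shift cm [ 0.1264 -0.2793  8.8574] turn z -0.4 q6 -1.77 tilt [ 0.     -0.0005 -1.    ]
```

Emit:
carry_out([
  {"linear": [0.13,-0.26,1.6],"turn": [0,0,-0.4]},
  {"linear": [0,0,2],"turn": [0,0,0]},
  {"linear": [0,0,2],"turn": [0,0,0]},
  {"linear": [0,0,2],"turn": [0,0,0]},
  {"linear": [0,0,1.2],"turn": [0,0,0]},
  {"linear": [0,0,0],"turn": [0,0,0]},
])

```text
time: 4.0
ee_pos: [0.5292, -0.0762, 0.2111]
tool_rot: [[0.065, 0.998, -0.004], [0.998, -0.065, 0.001], [0.001, -0.004, -1.0]]
force: [-0.0, 0.3, -0.1]
grip_width: 0.0515
```

Emit:
carry_out([
  {"linear": [0,0,0],"turn": [0,0,0]},
  {"linear": [0,0,0],"turn": [0,0,0]},
  {"linear": [0,0,0],"turn": [0,0,0]},
  {"linear": [0,0,0],"turn": [0,0,0]},
  {"linear": [0,0,0],"turn": [0,0,0]},
  {"linear": [0,0,0],"turn": [0,0,0]},
], claw=0, newtons=50)

```text
time: 4.6
ee_pos: [0.5304, -0.0766, 0.213]
tool_rot: [[0.064, 0.998, 0.0], [0.998, -0.064, -0.0], [-0.0, 0.0, -1.0]]
force: [-0.5, -0.5, 0.5]
grip_width: -0.0001
```

Run:
```python
from h import *
go(.39,-.11,.30,86.3)
crop("scene",190,290,100,180,"s2",6)
```

```text
t 4.6 pos [ 0.5304 -0.0766  0.213 ] ang 86.3 w -0.0001 F [-0.4827 -0.5207  0.5363] | shift cm [ -4.2322 -13.799   -8.7035] turn z 0.0 q6 -1.78 tilt [-0.0002  0.0004 -1.    ]
```

View pics/s2.png

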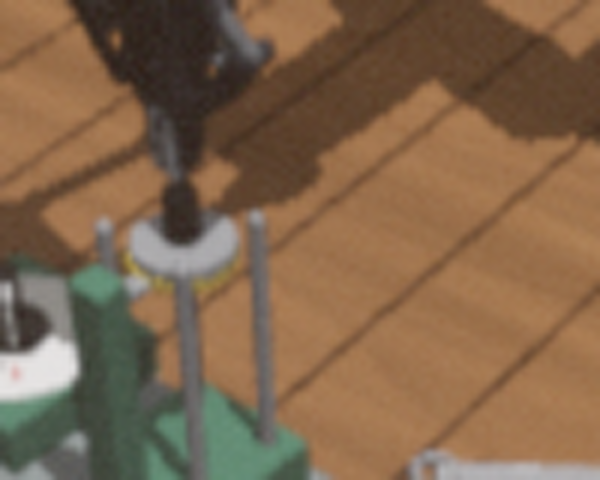

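Run:
```python
from h import *
P=lambda p,n="scene":proj(n,np.array(p))
for z in(.19,.198,.205,.213,.224,.23): print(z,(P([.5304,-.0766,z])[0]-[190,100])*6)
# triangulate: scene disc centre & knob top in this crop vs axis
u=lambda x,y:(190+x/6,100+y/6)
for (x,y) in((183,245),(181,188),(168,178)):
  print([atz("scene",*u(x,y),z) for z in(.19,.2,.21,.22,.23,.24)])
for r in ((28.3,28.3),(28.3,-28.3),(-28.3,28.3),(-28.3,-28.3)):
  a=np.radians(-3.7);p=np.array([.53,-.0765])+np.array([[np.cos(a),-np.sin(a)],[np.sin(a),np.cos(a)]])@np.array(r)/1000
  print(r,(P([*p,.212])[0]-[190,100])*6, (P([*p,.212],"top")[0]-[180,170])*4)
crop("top",280,350,180,235,"t2",8)
```

```text
0.19 [180.0395 249.1306]
0.198 [179.0413 236.9999]
0.205 [178.1598 226.2888]
0.213 [177.1431 213.9354]
0.224 [175.7287 196.751 ]
0.23 [174.949  187.2793]
[array([ 0.5267, -0.0776,  0.19  ]), array([ 0.5364, -0.0687,  0.2   ]), array([ 0.5462, -0.0597,  0.21  ]), array([ 0.5559, -0.0507,  0.22  ]), array([ 0.5656, -0.0417,  0.23  ]), array([ 0.5753, -0.0327,  0.24  ])]
[array([ 0.4879, -0.1116,  0.19  ]), array([ 0.4982, -0.1021,  0.2   ]), array([ 0.5085, -0.0926,  0.21  ]), array([ 0.5188, -0.0831,  0.22  ]), array([ 0.529 , -0.0737,  0.23  ]), array([ 0.5393, -0.0642,  0.24  ])]
[array([ 0.485 , -0.1234,  0.19  ]), array([ 0.4953, -0.1137,  0.2   ]), array([ 0.5056, -0.1041,  0.21  ]), array([ 0.5159, -0.0944,  0.22  ]), array([ 0.5263, -0.0848,  0.23  ]), array([ 0.5366, -0.0752,  0.24  ])]
(28.3, 28.3) [179.6096 261.9891] [511.0658 103.8623]
(28.3, -28.3) [101.1312 219.269 ] [590.257  105.8576]
(-28.3, 28.3) [254.3211 211.1145] [511.2894 182.5608]
(-28.3, -28.3) [176.2924 170.6579] [591.3834 184.5271]
```

View pics/t2.png

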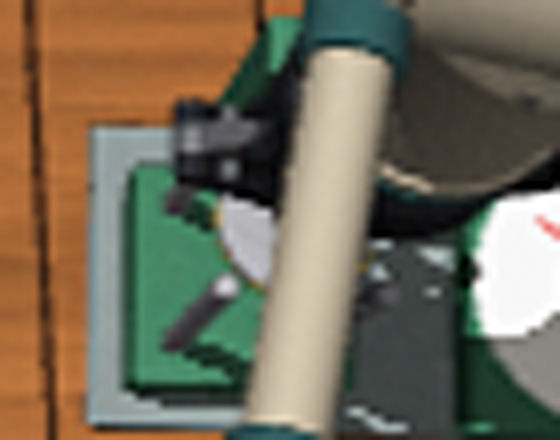

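Run:
```python
from h import *
for z in(.25,.29,.33): print([atz("top",280+x/8,180+y/8,z) for x,y in((195,105),(195,140),(190,180))])
s=env.observe();print(s['qpos'],s['ee_pos'])
crop("scene",170,300,0,150,"s3",4)
```

```text
[array([ 0.5609, -0.0355,  0.25  ]), array([ 0.5487, -0.0347,  0.25  ]), array([ 0.5349, -0.0321,  0.25  ])]
[array([ 0.5528, -0.0299,  0.29  ]), array([ 0.541 , -0.0291,  0.29  ]), array([ 0.5278, -0.0266,  0.29  ])]
[array([ 0.5446, -0.0242,  0.33  ]), array([ 0.5334, -0.0234,  0.33  ]), array([ 0.5207, -0.021 ,  0.33  ])]
[-0.2731  0.2101  1.5656 -0.0001  1.3658 -1.7802] [ 0.5304 -0.0765  0.2128]
```

View pics/s3.png

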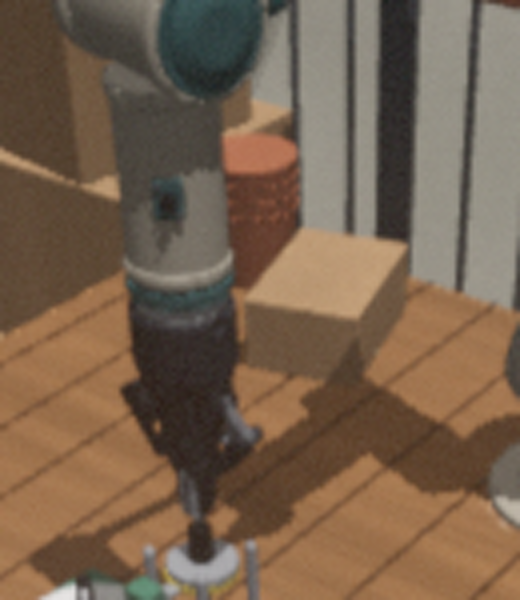

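Run:
```python
from h import *
for s in(-1,1):
  for z in(.193,.205,.22,.24): print(s,z,proj("scene",np.array([.183+s*.05*.318,-.545-s*.05*.948,z]))[0])
im=cv2.imread("pics/scene0.png")[0:60,150:220]
cv2.imwrite("pics/s4.png",cv2.resize(im,None,fx=8,fy=8,interpolation=cv2.INTER_CUBIC))
```

```text
-1 0.193 [198.9718  62.953 ]
-1 0.205 [198.6687  60.2453]
-1 0.22 [198.2852  56.8186]
-1 0.24 [197.7654  52.1754]
1 0.193 [177.5643  59.7088]
1 0.205 [177.1498  57.0202]
1 0.22 [176.6253  53.6184]
1 0.24 [175.9147  49.0098]
```

View pics/s4.png

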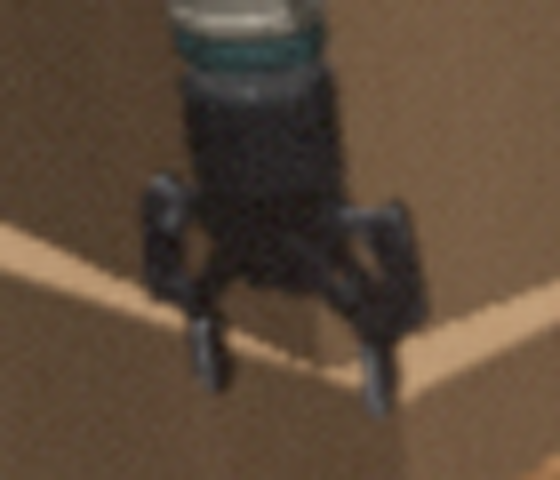

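The shut fingertips image about 30 mm above where the reported TCP puts them (open at the start: tips at z≈0.24 instead of 0.20). They closed just over the knob. The platform is soft, so I open and go 28 mm lower.

Emit:
carry_out([
  {"linear": [0,0,0],"turn": [0,0,0]},
  {"linear": [0,0,0],"turn": [0,0,0]},
  {"linear": [0,0,0],"turn": [0,0,0]},
  {"linear": [0,0,0],"turn": [0,0,0]},
  {"linear": [0,0,0],"turn": [0,0,0]},
  {"linear": [0,0,0.7],"turn": [0,0,0]},
  {"linear": [0,0,0.7],"turn": [0,0,0]},
  {"linear": [0,0,0.7],"turn": [0,0,0]},
  {"linear": [0,0,0.7],"turn": [0,0,0]},
  {"linear": [0,0,0],"turn": [0,0,0]},
  {"linear": [0,0,0],"turn": [0,0,0]},
], claw=60)

```text
time: 5.85
ee_pos: [0.5303, -0.0765, 0.1845]
tool_rot: [[0.064, 0.998, -0.001], [0.998, -0.064, 0.0], [0.0, -0.001, -1.0]]
force: [0.2, 1.2, -0.6]
grip_width: 0.051
```

Emit:
carry_out([
  {"linear": [0,0,0],"turn": [0,0,0]},
  {"linear": [0,0,0],"turn": [0,0,0]},
  {"linear": [0,0,0],"turn": [0,0,0]},
  {"linear": [0,0,0],"turn": [0,0,0]},
  {"linear": [0,0,0],"turn": [0,0,0]},
  {"linear": [0,0,0],"turn": [0,0,0]},
], claw=0, newtons=50)

```text
time: 6.45
ee_pos: [0.5305, -0.0766, 0.1849]
tool_rot: [[0.064, 0.998, 0.0], [0.998, -0.064, -0.0], [-0.0, 0.0, -1.0]]
force: [0.7, 0.2, 0.0]
grip_width: 0.0179
```

Emit:
carry_out([
  {"linear": [0,0,-2],"turn": [0,0,0]},
  {"linear": [0,0,-3],"turn": [0,0,0]},
  {"linear": [0,0,-3],"turn": [0,0,0]},
  {"linear": [0,0,-2],"turn": [0,0,0]},
  {"linear": [-0.9,-2.7,0],"turn": [0,0,0]},
  {"linear": [-0.9,-2.7,0],"turn": [0,0,0]},
  {"linear": [-0.9,-2.8,0],"turn": [0,0,0]},
  {"linear": [-0.8,-2.8,0],"turn": [0,0,0]},
  {"linear": [-0.8,-2.8,0],"turn": [0,0,0]},
  {"linear": [0,0,0],"turn": [0,0,0]},
  {"linear": [0,0,4],"turn": [0,0,0]},
  {"linear": [0,0,4],"turn": [0,0,0]},
])

```text
time: 7.65
ee_pos: [0.3915, -0.1112, 0.205]
tool_rot: [[0.064, 0.998, 0.005], [0.998, -0.064, -0.002], [-0.002, 0.005, -1.0]]
force: [-1.0, 0.2, -1.1]
grip_width: 0.0177
```

Emit:
carry_out([
  {"linear": [0,0,4],"turn": [0,0,0]},
  {"linear": [0,0,4],"turn": [0,0,0]},
  {"linear": [0,0,4],"turn": [0,0,0]},
  {"linear": [0,0,4],"turn": [0,0,0]},
  {"linear": [0,0,3],"turn": [0,0,0]},
  {"linear": [0,0,0],"turn": [0,0,0]},
])

```text
time: 8.25
ee_pos: [0.3871, -0.109, 0.0117]
tool_rot: [[0.064, 0.998, -0.008], [0.998, -0.064, 0.004], [0.004, -0.008, -1.0]]
force: [-0.4, 1.2, -1.1]
grip_width: 0.0179
```

Run:
```python
from h import *
go(.39,-.11,-.005,86.3)
crop("scene",190,330,70,190,"s5",5)
```

```text
t 8.2 pos [ 0.3871 -0.109   0.0117] ang 86.3 w 0.0179 F [-0.4277  1.2077 -1.1041] | shift cm [-0.0863  0.3057  1.663 ] turn z 0.0 q6 -1.96 tilt [ 0.0035 -0.0082 -1.    ]
```

View pics/s5.png

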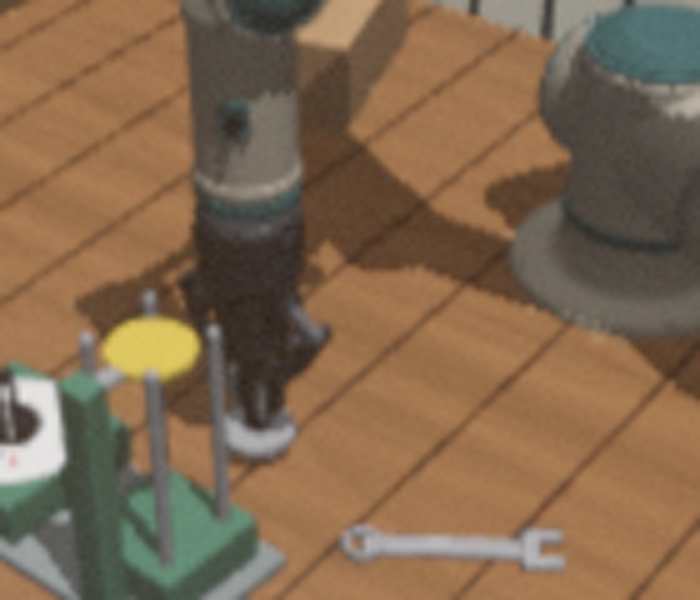

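The disc is held level just above the bench at crop (262,437). I lower it in small steps.

Emit:
carry_out([
  {"linear": [0,0,0.5],"turn": [0,0,0]},
  {"linear": [0,0,0.3],"turn": [0,0,0]},
  {"linear": [0,0,0],"turn": [0,0,0]},
  {"linear": [0,0,0],"turn": [0,0,0]},
])

```text
time: 8.7
ee_pos: [0.3906, -0.111, 0.0076]
tool_rot: [[0.064, 0.998, 0.002], [0.998, -0.064, -0.001], [-0.001, 0.002, -1.0]]
force: [0.4, -0.8, -0.6]
grip_width: 0.0175
```

Emit:
carry_out([
  {"linear": [0,0,0.2],"turn": [0,0,0]},
  {"linear": [0,0,0],"turn": [0,0,0]},
  {"linear": [0,0,0],"turn": [0,0,0]},
])

```text
time: 9.0
ee_pos: [0.3899, -0.1107, 0.0049]
tool_rot: [[0.064, 0.998, 0.0], [0.998, -0.064, -0.0], [-0.0, 0.0, -1.0]]
force: [0.3, -1.0, -1.1]
grip_width: 0.0178
```

Emit:
carry_out([
  {"linear": [0,0,0.2],"turn": [0,0,0]},
  {"linear": [0,0,0.2],"turn": [0,0,0]},
  {"linear": [0,0,0.2],"turn": [0,0,0]},
  {"linear": [0,0,0],"turn": [0,0,0]},
  {"linear": [0,0,0],"turn": [0,0,0]},
])

```text
time: 9.5
ee_pos: [0.3898, -0.1107, -0.0013]
tool_rot: [[0.064, 0.998, -0.0], [0.998, -0.064, 0.0], [0.0, -0.0, -1.0]]
force: [-0.1, -0.7, -1.5]
grip_width: 0.0177
```

Emit:
carry_out([
  {"linear": [0,0,0.2],"turn": [0,0,0]},
  {"linear": [0,0,0],"turn": [0,0,0]},
  {"linear": [0,0,0],"turn": [0,0,0]},
])

```text
time: 9.8
ee_pos: [0.3899, -0.1107, -0.0033]
tool_rot: [[0.064, 0.998, -0.0], [0.998, -0.064, -0.0], [-0.0, -0.0, -1.0]]
force: [-0.3, 0.1, 0.6]
grip_width: 0.0178
```

Emit:
carry_out([
  {"linear": [0,0,0.2],"turn": [0,0,0]},
  {"linear": [0,0,0],"turn": [0,0,0]},
  {"linear": [0,0,0],"turn": [0,0,0]},
])

```text
time: 10.1
ee_pos: [0.3902, -0.1108, -0.0051]
tool_rot: [[0.064, 0.998, 0.001], [0.998, -0.064, -0.0], [-0.0, 0.001, -1.0]]
force: [-0.5, 0.5, 2.2]
grip_width: 0.0178
```

Emit:
carry_out([
  {"linear": [0,0,0],"turn": [0,0,0]},
  {"linear": [0,0,0],"turn": [0,0,0]},
  {"linear": [0,0,0],"turn": [0,0,0]},
  {"linear": [0,0,0],"turn": [0,0,0]},
  {"linear": [0,0,0],"turn": [0,0,0]},
  {"linear": [0,0,-2],"turn": [0,0,0]},
  {"linear": [0,0,-4],"turn": [0,0,0]},
  {"linear": [-3,0,-2],"turn": [0,0,0]},
  {"linear": [-4,0,0],"turn": [0,0,0]},
  {"linear": [-4,0,0],"turn": [0,0,0]},
  {"linear": [0,0,0],"turn": [0,0,0]},
], claw=80)

```text
time: 11.2
ee_pos: [0.3842, -0.2256, 0.0755]
tool_rot: [[0.067, 0.998, 0.003], [0.998, -0.067, -0.004], [-0.004, 0.003, -1.0]]
force: [0.6, 0.2, 0.1]
grip_width: 0.0682
```

Emit:
carry_out([
  {"linear": [0,0,3],"turn": [0,0,0]},
  {"linear": [0,0,3],"turn": [0,0,0]},
  {"linear": [0,0,1.5],"turn": [0,0,0]},
  {"linear": [0,0,1],"turn": [0,0,0]},
  {"linear": [0,0,0.5],"turn": [0,0,0]},
  {"linear": [0,0,0],"turn": [0,0,0]},
  {"linear": [0,0,0],"turn": [0,0,0]},
])

```text
time: 11.9
ee_pos: [0.3835, -0.2207, -0.0147]
tool_rot: [[0.063, 0.998, 0.001], [0.998, -0.063, -0.001], [-0.001, 0.001, -1.0]]
force: [-0.9, 0.2, -0.8]
grip_width: 0.0689
```

Emit:
carry_out([
  {"linear": [0,0,0.4],"turn": [0,0,0]},
  {"linear": [0,0,0.4],"turn": [0,0,0]},
  {"linear": [0,0,0.2],"turn": [0,0,0]},
  {"linear": [0,0,0],"turn": [0,0,0]},
  {"linear": [0,0,0],"turn": [0,0,0]},
])

```text
time: 12.4
ee_pos: [0.3829, -0.2205, -0.0252]
tool_rot: [[0.064, 0.998, -0.0], [0.998, -0.064, -0.0], [-0.0, -0.0, -1.0]]
force: [-0.1, 1.3, -0.3]
grip_width: 0.0684
```

Emit:
carry_out([
  {"linear": [0,0,0.2],"turn": [0,0,0]},
  {"linear": [0,0,0.2],"turn": [0,0,0]},
  {"linear": [0,0,0],"turn": [0,0,0]},
  {"linear": [0,0,0],"turn": [0,0,0]},
])

```text
time: 12.8
ee_pos: [0.3828, -0.2204, -0.0293]
tool_rot: [[0.064, 0.998, -0.0], [0.998, -0.064, 0.0], [0.0, -0.0, -1.0]]
force: [0.0, 0.1, -0.0]
grip_width: 0.0682
```

Emit:
carry_out([
  {"linear": [0,0,0.2],"turn": [0,0,0]},
  {"linear": [0,0,0],"turn": [0,0,0]},
  {"linear": [0,0,0],"turn": [0,0,0]},
])

```text
time: 13.1
ee_pos: [0.3829, -0.2205, -0.0313]
tool_rot: [[0.064, 0.998, -0.0], [0.998, -0.064, 0.0], [0.0, -0.0, -1.0]]
force: [-0.3, -0.6, -0.5]
grip_width: 0.0682
```

Emit:
carry_out([
  {"linear": [0,0,0.2],"turn": [0,0,0]},
  {"linear": [0,0,0],"turn": [0,0,0]},
  {"linear": [0,0,0],"turn": [0,0,0]},
])

```text
time: 13.4
ee_pos: [0.3829, -0.2204, -0.0333]
tool_rot: [[0.064, 0.998, -0.0], [0.998, -0.064, 0.0], [0.0, -0.0, -1.0]]
force: [0.6, 0.2, -0.8]
grip_width: 0.068
```

Emit:
carry_out([
  {"linear": [0,0,0.2],"turn": [0,0,0]},
  {"linear": [0,0,0],"turn": [0,0,0]},
  {"linear": [0,0,0],"turn": [0,0,0]},
])

```text
time: 13.7
ee_pos: [0.3829, -0.2204, -0.0353]
tool_rot: [[0.064, 0.998, -0.0], [0.998, -0.064, 0.0], [0.0, -0.0, -1.0]]
force: [-0.1, -0.8, 0.4]
grip_width: 0.0681
```

Emit:
carry_out([
  {"linear": [0,0,0.2],"turn": [0,0,0]},
  {"linear": [0,0,0],"turn": [0,0,0]},
  {"linear": [0,0,0],"turn": [0,0,0]},
])

```text
time: 14.0
ee_pos: [0.3829, -0.2204, -0.0373]
tool_rot: [[0.064, 0.998, -0.0], [0.998, -0.064, 0.0], [0.0, -0.0, -1.0]]
force: [-0.1, -0.2, -0.6]
grip_width: 0.0685
```

Emit:
carry_out([
  {"linear": [0,0,0.2],"turn": [0,0,0]},
  {"linear": [0,0,0],"turn": [0,0,0]},
  {"linear": [0,0,0],"turn": [0,0,0]},
])

```text
time: 14.3
ee_pos: [0.3831, -0.2206, -0.0378]
tool_rot: [[0.064, 0.998, 0.001], [0.998, -0.064, -0.001], [-0.001, 0.001, -1.0]]
force: [-2.3, 1.9, 16.2]
grip_width: 0.0681
```

Emit:
carry_out([
  {"linear": [0,0,-2],"turn": [0,0,0]},
  {"linear": [0,0,-4],"turn": [0,0,0]},
  {"linear": [0,0,-4],"turn": [0,0,0]},
  {"linear": [0,0,-4],"turn": [0,0,8]},
  {"linear": [0,0,-4],"turn": [0,0,8]},
  {"linear": [0,0,0],"turn": [0,0,8]},
  {"linear": [0,0,0],"turn": [0,0,2.3]},
  {"linear": [0,0,0],"turn": [0,0,0]},
  {"linear": [0,0,0],"turn": [0,0,0]},
], claw=88)

```text
time: 15.2
ee_pos: [0.3827, -0.2203, 0.1405]
tool_rot: [[0.498, 0.867, -0.0], [0.867, -0.498, 0.0], [0.0, -0.0, -1.0]]
force: [0.2, -0.5, 0.6]
grip_width: 0.0755
```

Run:
```python
from h import *
go(.4586,.2737,.14,60)
crop("top",180,380,170,280,"t3")
```

```text
t 15.2 pos [ 0.3827 -0.2203  0.1405] ang 60.1 w 0.0755 F [ 0.1627 -0.5495  0.5957] | shift cm [ 46.6081 -18.0346   0.0644] turn z 0.1 q6 -1.73 tilt [ 0.     -0.0005 -1.    ]
```

View pics/t3.png

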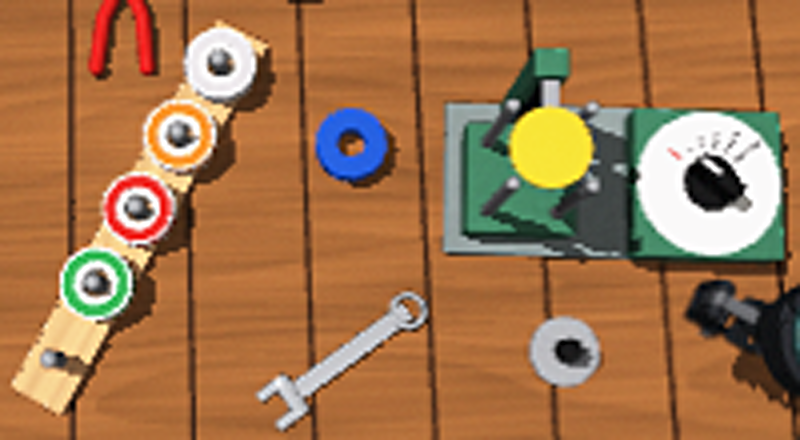

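Run:
```python
from h import *
T=lambda x,y,z:atz("top",180+(x+.5)/4-.5,170+(y+.5)/4-.5,z)
print(T(565,351,.008),T(552,148,.2))
```

```text
[ 0.3905 -0.1108  0.008 ] [ 0.5302 -0.0781  0.2   ]
```

Emit:
carry_out([
  {"linear": [4.24,-1.64,0],"turn": [0,0,0]},
  {"linear": [4.24,-1.64,0],"turn": [0,0,0]},
  {"linear": [4.24,-1.64,0],"turn": [0,0,0]},
  {"linear": [4.24,-1.64,0],"turn": [0,0,0]},
  {"linear": [4.24,-1.64,0],"turn": [0,0,0]},
  {"linear": [4.24,-1.64,0],"turn": [0,0,0]},
  {"linear": [4.24,-1.64,0],"turn": [0,0,0]},
  {"linear": [4.24,-1.64,0],"turn": [0,0,0]},
  {"linear": [4.24,-1.64,0],"turn": [0,0,0]},
  {"linear": [4.24,-1.64,0],"turn": [0,0,0]},
  {"linear": [4.24,-1.64,0],"turn": [0,0,0]},
  {"linear": [0,0,0],"turn": [0,0,0]},
])

```text
time: 16.45
ee_pos: [0.4604, 0.279, 0.1401]
tool_rot: [[0.494, 0.869, 0.001], [0.869, -0.494, 0.003], [0.003, -0.001, -1.0]]
force: [-0.5, -0.8, -0.3]
grip_width: 0.0752
```

Run:
```python
from h import *
go(.4586,.2737,-.024,60)
```

```text
t 16.4 pos [0.4604 0.279  0.1401] ang 60.4 w 0.0752 F [-0.5401 -0.7533 -0.254 ] | shift cm [-0.6004  0.1204 16.4089] turn z 0.4 q6 -0.64 tilt [ 0.0029 -0.0007 -1.    ]
```

Emit:
carry_out([
  {"linear": [0,0,4],"turn": [0,0,0]},
  {"linear": [0,0,4],"turn": [0,0,0]},
  {"linear": [0,0,4],"turn": [0,0,0]},
  {"linear": [0,0,2],"turn": [0,0,0]},
  {"linear": [0,0,1.4],"turn": [0,0,0]},
  {"linear": [0,0,0.9],"turn": [0,0,0]},
  {"linear": [0,0,0],"turn": [0,0,0]},
  {"linear": [0,0,0],"turn": [0,0,0]},
])

```text
time: 17.25
ee_pos: [0.4598, 0.2736, -0.0219]
tool_rot: [[0.499, 0.866, 0.0], [0.866, -0.499, 0.0], [0.0, 0.0, -1.0]]
force: [0.5, -0.0, 0.5]
grip_width: 0.075
```

Emit:
carry_out([
  {"linear": [0,0,0],"turn": [0,0,0]},
  {"linear": [0,0,0],"turn": [0,0,0]},
  {"linear": [0,0,0],"turn": [0,0,0]},
  {"linear": [0,0,0],"turn": [0,0,0]},
  {"linear": [0,0,0],"turn": [0,0,0]},
  {"linear": [0,0,0],"turn": [0,0,0]},
], claw=40, newtons=60)

```text
time: 17.85
ee_pos: [0.4604, 0.274, -0.0206]
tool_rot: [[0.499, 0.867, 0.003], [0.867, -0.499, 0.001], [0.002, 0.002, -1.0]]
force: [-0.8, -0.5, 6.2]
grip_width: 0.0587
```

Emit:
carry_out([
  {"linear": [0,0,-1.5],"turn": [0,0,0]},
  {"linear": [0,0,-3],"turn": [0,0,0]},
  {"linear": [0,0,-4],"turn": [0,0,0]},
  {"linear": [0,0,-4.5],"turn": [0,0,0]},
  {"linear": [0,0,-4.5],"turn": [0,0,-6.6]},
  {"linear": [0,0,-4],"turn": [0,0,-6.6]},
  {"linear": [0,0,-1.8],"turn": [0,0,-6.6]},
  {"linear": [0,0,0],"turn": [0,0,-6.6]},
  {"linear": [0,0,0],"turn": [0,0,0]},
  {"linear": [0,0,0],"turn": [0,0,0]},
])

```text
time: 18.85
ee_pos: [0.4589, 0.2735, 0.2106]
tool_rot: [[0.064, 0.998, -0.001], [0.998, -0.064, -0.0], [-0.0, -0.001, -1.0]]
force: [0.3, -0.5, -1.2]
grip_width: 0.058
```

Run:
```python
from h import *
go(.530,-.077,.21,86.3)
```

```text
t 18.9 pos [0.4589 0.2735 0.2106] ang 86.3 w 0.058 F [ 0.2512 -0.4603 -1.242 ] | shift cm [-34.5221   9.3462   0.0676] turn z 0.0 q6 -1.1 tilt [-0.0004 -0.0005 -1.    ]
```

Emit:
carry_out([
  {"linear": [-3.84,1.04,0],"turn": [0,0,0]},
  {"linear": [-3.84,1.04,0],"turn": [0,0,0]},
  {"linear": [-3.84,1.04,0],"turn": [0,0,0]},
  {"linear": [-3.84,1.04,0],"turn": [0,0,0]},
  {"linear": [-3.84,1.04,0],"turn": [0,0,0]},
  {"linear": [-3.84,1.04,0],"turn": [0,0,0]},
  {"linear": [-3.84,1.04,0],"turn": [0,0,0]},
  {"linear": [-3.82,1.03,0],"turn": [0,0,0]},
  {"linear": [-3.82,1.03,0],"turn": [0,0,0]},
  {"linear": [0,0,0],"turn": [0,0,0]},
  {"linear": [0,0,0],"turn": [0,0,0]},
  {"linear": [0,0,0],"turn": [0,0,0]},
])

```text
time: 20.05
ee_pos: [0.5306, -0.0756, 0.2102]
tool_rot: [[0.062, 0.998, -0.002], [0.998, -0.062, 0.001], [0.001, -0.002, -1.0]]
force: [0.3, -0.3, -1.4]
grip_width: 0.0588
```

Run:
```python
from h import *
go(.530,-.077,.141,86.3)
crop("top",250,380,160,250,"t4",6)
```

```text
t 20.1 pos [ 0.5306 -0.0756  0.2102] ang 86.4 w 0.0588 F [ 0.264  -0.3012 -1.3771] | shift cm [-0.1475 -0.0413  6.9177] turn z 0.1 q6 -1.78 tilt [ 0.001  -0.0017 -1.    ]
```

View pics/t4.png

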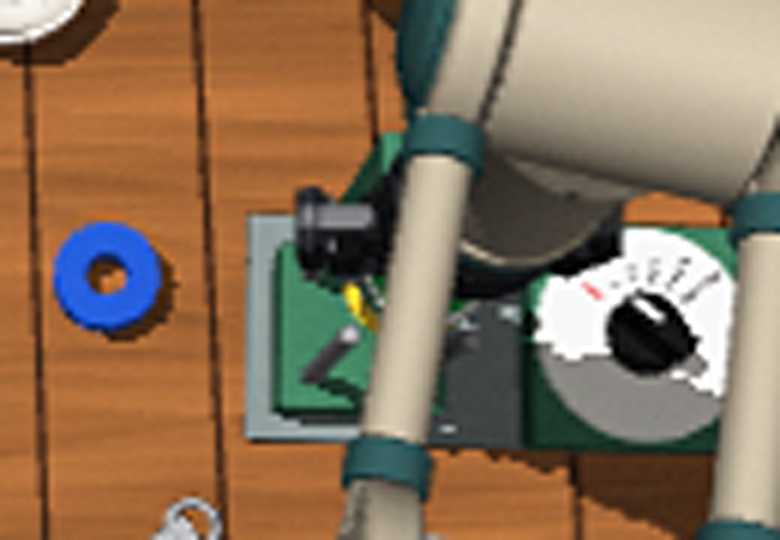

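The arm hides the roll; only a green edge and the yellow platform show. I go down by position with a force check.

Emit:
carry_out([
  {"linear": [-0.1,0,1.5],"turn": [0,0,0]},
  {"linear": [0,0,1.5],"turn": [0,0,0]},
  {"linear": [0,0,1],"turn": [0,0,0]},
  {"linear": [0,0,0],"turn": [0,0,0]},
  {"linear": [0,0,0],"turn": [0,0,0]},
])

```text
time: 20.6
ee_pos: [0.5314, -0.077, 0.171]
tool_rot: [[0.061, 0.998, 0.0], [0.998, -0.061, -0.0], [-0.0, 0.0, -1.0]]
force: [-0.1, -0.3, -1.6]
grip_width: 0.0585
```

Emit:
carry_out([
  {"linear": [0,0,1],"turn": [0,0,0]},
  {"linear": [0,0,1],"turn": [0,0,0]},
  {"linear": [0,0,0.9],"turn": [0,0,0]},
  {"linear": [0,0,0],"turn": [0,0,0]},
  {"linear": [0,0,0],"turn": [0,0,0]},
  {"linear": [0,0,0],"turn": [0,0,0]},
])

```text
time: 21.2
ee_pos: [0.5308, -0.0775, 0.1418]
tool_rot: [[0.062, 0.998, -0.001], [0.998, -0.062, 0.0], [0.0, -0.001, -1.0]]
force: [-0.3, -0.0, 0.4]
grip_width: 0.058
```

Emit:
carry_out([
  {"linear": [0,0,0],"turn": [0,0,0]},
  {"linear": [0,0,0],"turn": [0,0,0]},
  {"linear": [0,0,0],"turn": [0,0,0]},
  {"linear": [0,0,0],"turn": [0,0,0]},
  {"linear": [0,0,0],"turn": [0,0,0]},
  {"linear": [0,0,-2],"turn": [0,0,0]},
  {"linear": [0,0,-3],"turn": [0,0,0]},
  {"linear": [0,0,-4],"turn": [0,0,0]},
  {"linear": [0,0,0],"turn": [0,0,0]},
], claw=88)

```text
time: 22.1
ee_pos: [0.5347, -0.0785, 0.2374]
tool_rot: [[0.062, 0.998, 0.011], [0.998, -0.062, -0.003], [-0.002, 0.011, -1.0]]
force: [1.2, 0.2, 0.1]
grip_width: 0.0752
```

Run:
```python
from h import *
go(.5193,.2385,.21,60)
```

```text
t 22.1 pos [ 0.5347 -0.0785  0.2374] ang 86.5 w 0.0752 F [1.16   0.2046 0.0582] | shift cm [31.5513 -3.5267  2.6219] turn z 26.5 q6 -1.78 tilt [-0.0025  0.0111 -0.9999]
```

Emit:
carry_out([
  {"linear": [3.93,-0.39,0],"turn": [0,0,0]},
  {"linear": [3.93,-0.39,0],"turn": [0,0,0]},
  {"linear": [3.93,-0.39,0],"turn": [0,0,0]},
  {"linear": [3.93,-0.39,0],"turn": [0,0,0]},
  {"linear": [3.93,-0.39,0],"turn": [0,0,0]},
  {"linear": [3.93,-0.39,0],"turn": [0,0,0]},
  {"linear": [3.93,-0.39,0],"turn": [0,0,6.6]},
  {"linear": [0,0,0],"turn": [0,0,6.6]},
  {"linear": [0,0,0],"turn": [0,0,6.6]},
  {"linear": [0,0,0],"turn": [0,0,6.6]},
  {"linear": [0,0,0],"turn": [0,0,0]},
  {"linear": [0,0,0],"turn": [0,0,0]},
])

```text
time: 23.3
ee_pos: [0.5208, 0.1986, 0.2313]
tool_rot: [[0.497, 0.868, -0.001], [0.868, -0.497, -0.0], [-0.001, -0.0, -1.0]]
force: [0.5, -0.8, -0.3]
grip_width: 0.0751
```

Run:
```python
from h import *
go(.5193,.2385,-.021,60)
crop("top",250,350,160,235,"t5",6)
crop("scene",180,280,100,200,"s6",5)
a=cv2.imread("pics/t5.png");b=cv2.imread("pics/s6.png");H=max(a.shape[0],b.shape[0])
f=lambda i:cv2.copyMakeBorder(i,0,H-i.shape[0],0,0,0)
c=np.hstack([f(a),f(b)]);print(c.shape);cv2.imwrite("pics/c1.png",cv2.resize(c,None,fx=800/c.shape[1],fy=800/c.shape[1]))
```

```text
t 23.3 pos [0.5208 0.1986 0.2313] ang 60.2 w 0.0751 F [ 0.4596 -0.8473 -0.3404] | shift cm [ 3.4004 -2.0995 25.2279] turn z 0.2 q6 -0.81 tilt [-0.0005 -0.0005 -1.    ]
(500, 1100, 3)
```

View pics/c1.png

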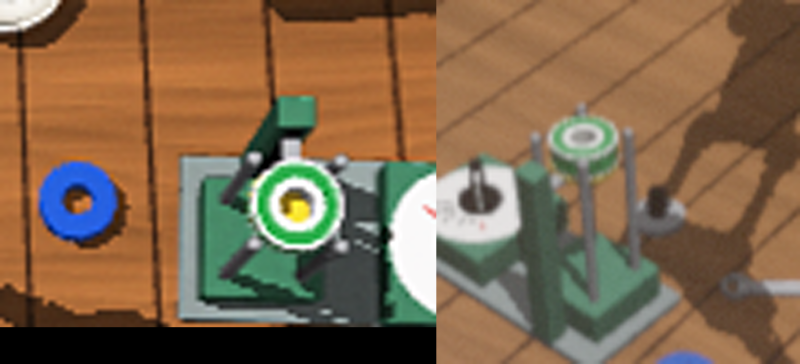

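The green roll lies flat between the rods, at about (296,205) in the left crop, with the disc still on the bench. Now the red roll: shift, descend and grip.

Emit:
carry_out([
  {"linear": [1.7,-1.05,0],"turn": [0,0,0]},
  {"linear": [1.7,-1.05,0],"turn": [0,0,0]},
  {"linear": [0,0,4],"turn": [0,0,0]},
  {"linear": [0,0,4.5],"turn": [0,0,0]},
  {"linear": [0,0,4.5],"turn": [0,0,0]},
  {"linear": [0,0,4.5],"turn": [0,0,0]},
  {"linear": [0,0,3.5],"turn": [0,0,0]},
  {"linear": [0,0,2],"turn": [0,0,0]},
  {"linear": [0,0,1.2],"turn": [0,0,0]},
  {"linear": [0,0,0.9],"turn": [0,0,0]},
  {"linear": [0,0,0],"turn": [0,0,0]},
  {"linear": [0,0,0],"turn": [0,0,0]},
])

```text
time: 24.6
ee_pos: [0.5207, 0.2389, -0.0183]
tool_rot: [[0.499, 0.867, 0.002], [0.867, -0.499, 0.001], [0.001, 0.001, -1.0]]
force: [0.2, -0.7, 1.0]
grip_width: 0.0751
```

Emit:
carry_out([
  {"linear": [0,0,0],"turn": [0,0,0]},
  {"linear": [0,0,0],"turn": [0,0,0]},
  {"linear": [0,0,0],"turn": [0,0,0]},
  {"linear": [0,0,0],"turn": [0,0,0]},
  {"linear": [0,0,0],"turn": [0,0,0]},
  {"linear": [0,0,0],"turn": [0,0,0]},
], claw=40, newtons=60)

```text
time: 25.2
ee_pos: [0.5211, 0.239, -0.0174]
tool_rot: [[0.499, 0.867, 0.003], [0.867, -0.499, 0.001], [0.002, 0.002, -1.0]]
force: [0.3, 1.0, 5.4]
grip_width: 0.0573
```

Emit:
carry_out([
  {"linear": [0,0,-1.5],"turn": [0,0,0]},
  {"linear": [0,0,-3],"turn": [0,0,0]},
  {"linear": [0,0,-4],"turn": [0,0,0]},
  {"linear": [0,0,-4.5],"turn": [0,0,0]},
  {"linear": [0,0,-4.5],"turn": [0,0,-6.5]},
  {"linear": [0,0,-4],"turn": [0,0,-6.5]},
  {"linear": [0,0,-1.7],"turn": [0,0,-6.5]},
  {"linear": [0,0,0],"turn": [0,0,-6.6]},
  {"linear": [0,0,0],"turn": [0,0,0]},
  {"linear": [0,0,0],"turn": [0,0,0]},
])

```text
time: 26.2
ee_pos: [0.5192, 0.2385, 0.2126]
tool_rot: [[0.069, 0.998, -0.001], [0.998, -0.069, -0.0], [-0.0, -0.001, -1.0]]
force: [-0.1, -0.0, -2.4]
grip_width: 0.0576
```

Run:
```python
from h import *
go(.530,-.077,.21,86.3)
```

```text
t 26.2 pos [0.5192 0.2385 0.2126] ang 86.0 w 0.0576 F [-0.0721 -0.0166 -2.3552] | shift cm [-31.3959   3.2654   0.2644] turn z -0.3 q6 -1.19 tilt [-0.0004 -0.0006 -1.    ]
```

Emit:
carry_out([
  {"linear": [-3.92,0.41,0],"turn": [0,0,0]},
  {"linear": [-3.92,0.41,0],"turn": [0,0,0]},
  {"linear": [-3.92,0.41,0],"turn": [0,0,0]},
  {"linear": [-3.92,0.41,0],"turn": [0,0,0]},
  {"linear": [-3.92,0.41,0],"turn": [0,0,0]},
  {"linear": [-3.92,0.41,0],"turn": [0,0,0]},
  {"linear": [-3.92,0.41,0],"turn": [0,0,-0.3]},
  {"linear": [-3.96,0.4,0],"turn": [0,0,0]},
  {"linear": [0,0,0],"turn": [0,0,0]},
  {"linear": [0,0,0],"turn": [0,0,0]},
  {"linear": [0,0,0],"turn": [0,0,0]},
])

```text
time: 27.3
ee_pos: [0.5311, -0.0759, 0.2123]
tool_rot: [[0.062, 0.998, -0.001], [0.998, -0.062, 0.001], [0.001, -0.001, -1.0]]
force: [-0.5, 0.8, -2.1]
grip_width: 0.0573
```

Emit:
carry_out([
  {"linear": [0,0,1.5],"turn": [0,0,0]},
  {"linear": [0,0,1.2],"turn": [0,0,0]},
  {"linear": [0,0,0.8],"turn": [0,0,0]},
  {"linear": [0,0,0],"turn": [0,0,0]},
  {"linear": [0,0,0],"turn": [0,0,0]},
])

```text
time: 27.8
ee_pos: [0.5316, -0.0765, 0.1778]
tool_rot: [[0.061, 0.998, -0.0], [0.998, -0.061, -0.0], [-0.0, -0.0, -1.0]]
force: [-0.4, -0.3, -0.9]
grip_width: 0.0573
```

Emit:
carry_out([
  {"linear": [0,0,1],"turn": [0,0,0]},
  {"linear": [0,0,1],"turn": [0,0,0]},
  {"linear": [0,0,1],"turn": [0,0,0]},
  {"linear": [0,0,0],"turn": [0,0,0]},
  {"linear": [0,0,0],"turn": [0,0,0]},
  {"linear": [0,0,0],"turn": [0,0,0]},
])

```text
time: 28.4
ee_pos: [0.5311, -0.0768, 0.1478]
tool_rot: [[0.062, 0.998, -0.001], [0.998, -0.062, 0.0], [-0.0, -0.001, -1.0]]
force: [-0.5, 0.8, 0.5]
grip_width: 0.0573
```

Spring load is balanced again, so I release, lift and move to the orange roll.

Emit:
carry_out([
  {"linear": [0,0,0],"turn": [0,0,0]},
  {"linear": [0,0,0],"turn": [0,0,0]},
  {"linear": [0,0,0],"turn": [0,0,0]},
  {"linear": [0,0,0],"turn": [0,0,0]},
  {"linear": [0,0,0],"turn": [0,0,0]},
  {"linear": [0,0,-2],"turn": [0,0,0]},
  {"linear": [0,0,-3],"turn": [0,0,0]},
  {"linear": [0,0,-3.3],"turn": [0,0,0]},
  {"linear": [0,0,0],"turn": [0,0,0]},
  {"linear": [0,0,0],"turn": [0,0,0]},
  {"linear": [0,0,0],"turn": [0,0,0]},
], claw=88)

```text
time: 29.5
ee_pos: [0.5307, -0.0766, 0.2296]
tool_rot: [[0.062, 0.998, -0.002], [0.998, -0.062, 0.001], [0.0, -0.002, -1.0]]
force: [-0.0, 0.0, 0.2]
grip_width: 0.0749
```

Run:
```python
from h import *
go(.5798,.2033,.23,60)
```

```text
t 29.5 pos [ 0.5307 -0.0766  0.2296] ang 86.5 w 0.0749 F [-0.0004  0.0182  0.1955] | shift cm [28.2428  3.1673 -0.0354] turn z 26.5 q6 -1.78 tilt [ 0.0004 -0.0022 -1.    ]
```

Emit:
carry_out([
  {"linear": [4.03,0.45,0],"turn": [0,0,0]},
  {"linear": [4.03,0.45,0],"turn": [0,0,0]},
  {"linear": [4.03,0.45,0],"turn": [0,0,0]},
  {"linear": [4.03,0.45,0],"turn": [0,0,0]},
  {"linear": [4.03,0.45,0],"turn": [0,0,0]},
  {"linear": [4.03,0.45,0],"turn": [0,0,0]},
  {"linear": [4.06,0.47,0],"turn": [0,0,6.6]},
  {"linear": [0,0,0],"turn": [0,0,6.6]},
  {"linear": [0,0,0],"turn": [0,0,6.6]},
  {"linear": [0,0,0],"turn": [0,0,6.6]},
  {"linear": [0,0,0],"turn": [0,0,0]},
  {"linear": [0,0,0],"turn": [0,0,0]},
])

```text
time: 30.7
ee_pos: [0.5801, 0.2029, 0.2295]
tool_rot: [[0.497, 0.868, -0.002], [0.868, -0.497, -0.001], [-0.002, -0.002, -1.0]]
force: [0.0, 0.0, 0.5]
grip_width: 0.0755
```

Run:
```python
from h import *
go(.5798,.2033,-.020,60)
```

```text
t 30.7 pos [0.5801 0.2029 0.2295] ang 60.2 w 0.0755 F [0.0036 0.0061 0.4903] | shift cm [ 0.0624 -0.0061 24.9522] turn z 0.2 q6 -0.83 tilt [-0.0016 -0.0017 -1.    ]
```

Emit:
carry_out([
  {"linear": [0,0,4],"turn": [0,0,0]},
  {"linear": [0,0,4.5],"turn": [0,0,0]},
  {"linear": [0,0,4.5],"turn": [0,0,0]},
  {"linear": [0,0,4.5],"turn": [0,0,0]},
  {"linear": [0,0,3.5],"turn": [0,0,0]},
  {"linear": [0,0,2],"turn": [0,0,0]},
  {"linear": [0,0,1.2],"turn": [0,0,0]},
  {"linear": [0,0,0.8],"turn": [0,0,0]},
  {"linear": [0,0,0],"turn": [0,0,0]},
  {"linear": [0,0,0],"turn": [0,0,0]},
])

```text
time: 31.7
ee_pos: [0.5816, 0.2032, -0.0182]
tool_rot: [[0.499, 0.867, 0.002], [0.867, -0.499, 0.0], [0.001, 0.002, -1.0]]
force: [0.1, -0.4, 0.3]
grip_width: 0.0755
```

Emit:
carry_out([
  {"linear": [0,0,0],"turn": [0,0,0]},
  {"linear": [0,0,0],"turn": [0,0,0]},
  {"linear": [0,0,0],"turn": [0,0,0]},
  {"linear": [0,0,0],"turn": [0,0,0]},
  {"linear": [0,0,0],"turn": [0,0,0]},
  {"linear": [0,0,0],"turn": [0,0,0]},
], claw=40, newtons=60)

```text
time: 32.3
ee_pos: [0.5821, 0.2033, -0.0174]
tool_rot: [[0.499, 0.867, 0.003], [0.867, -0.499, 0.001], [0.002, 0.003, -1.0]]
force: [0.5, 1.1, 6.9]
grip_width: 0.0568
```

Emit:
carry_out([
  {"linear": [0,0,-1.5],"turn": [0,0,0]},
  {"linear": [0,0,-3],"turn": [0,0,0]},
  {"linear": [0,0,-4],"turn": [0,0,0]},
  {"linear": [0,0,-4.5],"turn": [0,0,0]},
  {"linear": [0,0,-4.5],"turn": [0,0,-6.5]},
  {"linear": [0,0,-4],"turn": [0,0,-6.5]},
  {"linear": [0,0,-1.7],"turn": [0,0,-6.5]},
  {"linear": [0,0,0],"turn": [0,0,-6.7]},
  {"linear": [0,0,0],"turn": [0,0,0]},
  {"linear": [0,0,0],"turn": [0,0,0]},
])

```text
time: 33.3
ee_pos: [0.58, 0.2029, 0.2122]
tool_rot: [[0.068, 0.998, -0.001], [0.998, -0.068, -0.0], [-0.0, -0.001, -1.0]]
force: [0.1, 0.1, -1.3]
grip_width: 0.0571
```

Run:
```python
from h import *
go(.530,-.077,.21,86.3)
```

```text
t 33.3 pos [0.58   0.2029 0.2122] ang 86.1 w 0.0571 F [ 0.0884  0.064  -1.3189] | shift cm [-28.264   -3.0957   0.2397] turn z -0.2 q6 -1.28 tilt [-0.0005 -0.0012 -1.    ]
```

Emit:
carry_out([
  {"linear": [-4.04,-0.44,0],"turn": [0,0,0]},
  {"linear": [-4.04,-0.44,0],"turn": [0,0,0]},
  {"linear": [-4.04,-0.44,0],"turn": [0,0,0]},
  {"linear": [-4.04,-0.44,0],"turn": [0,0,0]},
  {"linear": [-4.04,-0.44,0],"turn": [0,0,0]},
  {"linear": [-4.04,-0.45,0],"turn": [0,0,0]},
  {"linear": [-4.02,-0.45,0],"turn": [0,0,-0.2]},
  {"linear": [0,0,0],"turn": [0,0,0]},
  {"linear": [0,0,0],"turn": [0,0,0]},
  {"linear": [0,0,0],"turn": [0,0,0]},
  {"linear": [0,0,0],"turn": [0,0,0]},
])

```text
time: 34.4
ee_pos: [0.5313, -0.0757, 0.2125]
tool_rot: [[0.061, 0.998, -0.001], [0.998, -0.061, 0.001], [0.0, -0.001, -1.0]]
force: [0.1, 0.2, -1.5]
grip_width: 0.0569
```

Emit:
carry_out([
  {"linear": [0,0,1.5],"turn": [0,0,0]},
  {"linear": [0,0,1.2],"turn": [0,0,0]},
  {"linear": [0,0,0.8],"turn": [0,0,0]},
  {"linear": [0,0,0],"turn": [0,0,0]},
  {"linear": [0,0,0],"turn": [0,0,0]},
])

```text
time: 34.9
ee_pos: [0.5313, -0.0767, 0.1777]
tool_rot: [[0.061, 0.998, -0.0], [0.998, -0.061, -0.0], [-0.0, -0.0, -1.0]]
force: [0.5, -0.2, -0.5]
grip_width: 0.0572
```

Emit:
carry_out([
  {"linear": [0,0,1],"turn": [0,0,0]},
  {"linear": [0,0,1],"turn": [0,0,0]},
  {"linear": [0,0,1],"turn": [0,0,0]},
  {"linear": [0,0,0],"turn": [0,0,0]},
  {"linear": [0,0,0],"turn": [0,0,0]},
  {"linear": [0,0,0],"turn": [0,0,0]},
])

```text
time: 35.5
ee_pos: [0.5307, -0.0769, 0.1479]
tool_rot: [[0.062, 0.998, -0.001], [0.998, -0.062, 0.0], [-0.0, -0.001, -1.0]]
force: [-0.4, 0.2, 0.1]
grip_width: 0.0568
```

Emit:
carry_out([
  {"linear": [0,0,0],"turn": [0,0,0]},
  {"linear": [0,0,0],"turn": [0,0,0]},
  {"linear": [0,0,0],"turn": [0,0,0]},
  {"linear": [0,0,0],"turn": [0,0,0]},
  {"linear": [0,0,0],"turn": [0,0,0]},
  {"linear": [0,0,-2],"turn": [0,0,0]},
  {"linear": [0,0,-3],"turn": [0,0,0]},
  {"linear": [0,0,-3.3],"turn": [0,0,0]},
  {"linear": [0,0,0],"turn": [0,0,0]},
  {"linear": [0,0,0],"turn": [0,0,0]},
  {"linear": [0,0,0],"turn": [0,0,0]},
], claw=88)

```text
time: 36.6
ee_pos: [0.5304, -0.0767, 0.2296]
tool_rot: [[0.062, 0.998, -0.002], [0.998, -0.062, 0.001], [0.0, -0.002, -1.0]]
force: [-0.2, -0.4, -0.9]
grip_width: 0.0748
```

Run:
```python
from h import *
go(.6408,.1683,.23,60)
```

```text
t 36.6 pos [ 0.5304 -0.0767  0.2296] ang 86.5 w 0.0748 F [-0.1738 -0.3933 -0.9206] | shift cm [25.1317  9.5035 -0.0475] turn z 26.5 q6 -1.78 tilt [ 0.0004 -0.0022 -1.    ]
```

Emit:
carry_out([
  {"linear": [3.59,1.36,0],"turn": [0,0,0]},
  {"linear": [3.59,1.36,0],"turn": [0,0,0]},
  {"linear": [3.59,1.36,0],"turn": [0,0,0]},
  {"linear": [3.59,1.36,0],"turn": [0,0,0]},
  {"linear": [3.59,1.36,0],"turn": [0,0,0]},
  {"linear": [3.59,1.36,0],"turn": [0,0,0]},
  {"linear": [3.6,1.36,0],"turn": [0,0,6.6]},
  {"linear": [0,0,0],"turn": [0,0,6.6]},
  {"linear": [0,0,0],"turn": [0,0,6.6]},
  {"linear": [0,0,0],"turn": [0,0,6.6]},
  {"linear": [0,0,0],"turn": [0,0,0]},
  {"linear": [0,0,0],"turn": [0,0,0]},
])

```text
time: 37.8
ee_pos: [0.6413, 0.168, 0.2294]
tool_rot: [[0.497, 0.868, -0.002], [0.868, -0.497, -0.0], [-0.002, -0.002, -1.0]]
force: [0.4, -0.7, 0.1]
grip_width: 0.0749
```

Run:
```python
from h import *
go(.6408,.1683,-.020,60)
```

```text
t 37.8 pos [0.6413 0.168  0.2294] ang 60.2 w 0.0749 F [ 0.4003 -0.7186  0.1472] | shift cm [ 0.0434 -0.0116 24.9409] turn z 0.2 q6 -0.9 tilt [-0.0016 -0.0018 -1.    ]
```

Emit:
carry_out([
  {"linear": [0,0,4],"turn": [0,0,0]},
  {"linear": [0,0,4.5],"turn": [0,0,0]},
  {"linear": [0,0,4.5],"turn": [0,0,0]},
  {"linear": [0,0,4.5],"turn": [0,0,0]},
  {"linear": [0,0,3.5],"turn": [0,0,0]},
  {"linear": [0,0,2],"turn": [0,0,0]},
  {"linear": [0,0,1.2],"turn": [0,0,0]},
  {"linear": [0,0,0.8],"turn": [0,0,0]},
  {"linear": [0,0,0],"turn": [0,0,0]},
  {"linear": [0,0,0],"turn": [0,0,0]},
])

```text
time: 38.8
ee_pos: [0.6428, 0.1682, -0.0181]
tool_rot: [[0.499, 0.867, 0.002], [0.867, -0.499, 0.0], [0.001, 0.002, -1.0]]
force: [-1.1, -0.5, -0.5]
grip_width: 0.0753
```

Emit:
carry_out([
  {"linear": [0,0,0],"turn": [0,0,0]},
  {"linear": [0,0,0],"turn": [0,0,0]},
  {"linear": [0,0,0],"turn": [0,0,0]},
  {"linear": [0,0,0],"turn": [0,0,0]},
  {"linear": [0,0,0],"turn": [0,0,0]},
  {"linear": [0,0,0],"turn": [0,0,0]},
], claw=40, newtons=60)

```text
time: 39.4
ee_pos: [0.6432, 0.1683, -0.0169]
tool_rot: [[0.499, 0.867, 0.004], [0.867, -0.499, 0.0], [0.002, 0.003, -1.0]]
force: [-1.1, -0.1, 5.8]
grip_width: 0.0585
```

Emit:
carry_out([
  {"linear": [0,0,-1.5],"turn": [0,0,0]},
  {"linear": [0,0,-3],"turn": [0,0,0]},
  {"linear": [0,0,-4],"turn": [0,0,0]},
  {"linear": [0,0,-4.5],"turn": [0,0,0]},
  {"linear": [0,0,-4.5],"turn": [0,0,-6.5]},
  {"linear": [0,0,-4],"turn": [0,0,-6.5]},
  {"linear": [0,0,-1.7],"turn": [0,0,-6.5]},
  {"linear": [0,0,0],"turn": [0,0,-6.7]},
  {"linear": [0,0,0],"turn": [0,0,0]},
  {"linear": [0,0,0],"turn": [0,0,0]},
])

```text
time: 40.4
ee_pos: [0.6413, 0.168, 0.213]
tool_rot: [[0.068, 0.998, -0.0], [0.998, -0.068, -0.0], [-0.0, -0.0, -1.0]]
force: [-0.5, 0.6, -1.4]
grip_width: 0.0586
```

Run:
```python
from h import *
go(.530,-.077,.21,86.3)
```

```text
t 40.4 pos [0.6413 0.168  0.213 ] ang 86.1 w 0.0586 F [-0.4527  0.5896 -1.4041] | shift cm [-25.1999  -9.4423   0.3056] turn z -0.2 q6 -1.35 tilt [-0.0002 -0.0004 -1.    ]
```

Emit:
carry_out([
  {"linear": [-3.6,-1.35,0],"turn": [0,0,0]},
  {"linear": [-3.6,-1.35,0],"turn": [0,0,0]},
  {"linear": [-3.6,-1.35,0],"turn": [0,0,0]},
  {"linear": [-3.6,-1.35,0],"turn": [0,0,0]},
  {"linear": [-3.6,-1.35,0],"turn": [0,0,0]},
  {"linear": [-3.6,-1.35,0],"turn": [0,0,0]},
  {"linear": [-3.6,-1.35,0],"turn": [0,0,-0.2]},
  {"linear": [0,0,0],"turn": [0,0,0]},
  {"linear": [0,0,0],"turn": [0,0,0]},
  {"linear": [0,0,0],"turn": [0,0,0]},
  {"linear": [0,0,0],"turn": [0,0,0]},
])

```text
time: 41.5
ee_pos: [0.5314, -0.0761, 0.2126]
tool_rot: [[0.061, 0.998, -0.0], [0.998, -0.061, 0.0], [0.0, -0.0, -1.0]]
force: [-0.8, -0.1, -1.5]
grip_width: 0.0584
```

Emit:
carry_out([
  {"linear": [0,0,1.5],"turn": [0,0,0]},
  {"linear": [0,0,1.2],"turn": [0,0,0]},
  {"linear": [0,0,0.8],"turn": [0,0,0]},
  {"linear": [0,0,0],"turn": [0,0,0]},
  {"linear": [0,0,0],"turn": [0,0,0]},
])

```text
time: 42.0
ee_pos: [0.5312, -0.077, 0.1777]
tool_rot: [[0.062, 0.998, -0.0], [0.998, -0.062, 0.0], [-0.0, -0.0, -1.0]]
force: [-0.8, 0.4, -0.9]
grip_width: 0.0584
```

Emit:
carry_out([
  {"linear": [0,0,1],"turn": [0,0,0]},
  {"linear": [0,0,1],"turn": [0,0,0]},
  {"linear": [0,0,1],"turn": [0,0,0]},
  {"linear": [0,0,0],"turn": [0,0,0]},
  {"linear": [0,0,0],"turn": [0,0,0]},
  {"linear": [0,0,0],"turn": [0,0,0]},
])

```text
time: 42.6
ee_pos: [0.5305, -0.0771, 0.1478]
tool_rot: [[0.062, 0.998, -0.001], [0.998, -0.062, 0.0], [0.0, -0.001, -1.0]]
force: [-0.3, 1.3, 0.5]
grip_width: 0.058
```

Emit:
carry_out([
  {"linear": [0,0,0],"turn": [0,0,0]},
  {"linear": [0,0,0],"turn": [0,0,0]},
  {"linear": [0,0,0],"turn": [0,0,0]},
  {"linear": [0,0,0],"turn": [0,0,0]},
  {"linear": [0,0,0],"turn": [0,0,0]},
  {"linear": [0,0,-2],"turn": [0,0,0]},
  {"linear": [0,0,-3],"turn": [0,0,0]},
  {"linear": [0,0,-3.3],"turn": [0,0,0]},
  {"linear": [0,0,0],"turn": [0,0,0]},
], claw=88)

```text
time: 43.5
ee_pos: [0.5341, -0.078, 0.2356]
tool_rot: [[0.062, 0.998, 0.009], [0.998, -0.062, -0.003], [-0.002, 0.01, -1.0]]
force: [-0.4, 0.2, 0.4]
grip_width: 0.0751
```

Emit:
carry_out([
  {"linear": [4,0,0],"turn": [0,0,0]},
  {"linear": [4,0,0],"turn": [0,0,0]},
  {"linear": [4,0,0],"turn": [0,0,0]},
  {"linear": [4,0,0],"turn": [0,0,0]},
  {"linear": [4,0,0],"turn": [0,0,0]},
  {"linear": [4,0,0],"turn": [0,0,0]},
  {"linear": [0,0,0],"turn": [0,0,0]},
  {"linear": [0,0,0],"turn": [0,0,0]},
])

```text
time: 44.3
ee_pos: [0.5454, 0.1629, 0.2299]
tool_rot: [[0.06, 0.998, -0.001], [0.998, -0.06, -0.001], [-0.001, -0.001, -1.0]]
force: [0.3, -0.4, -0.7]
grip_width: 0.0752
```

Run:
```python
from h import *
go(.3905,-.1108,.2,86.3)
crop("top",285,385,175,275,"t6",5)
crop("scene",165,265,100,200,"s7",5)
c=np.hstack([cv2.imread("pics/t6.png"),cv2.imread("pics/s7.png")]);cv2.imwrite("pics/c2.png",cv2.resize(c,(800,400)))
```

```text
t 44.3 pos [0.5454 0.1629 0.2299] ang 86.6 w 0.0752 F [ 0.328  -0.3573 -0.7467] | shift cm [-28.2456 -13.8229   3.035 ] turn z 0.3 q6 -1.34 tilt [-0.0011 -0.0014 -1.    ]
```

View pics/c2.png

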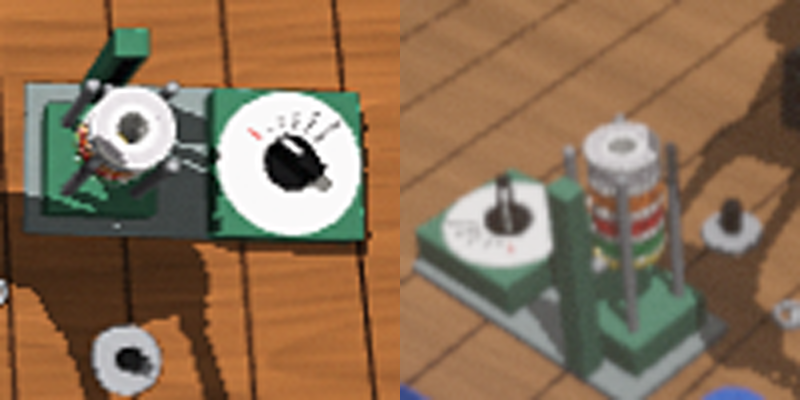

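Run:
```python
from h import *
print("silver",tri((285+(131.5/4),175+133/4),(165+223/4,100+145/4)))
for z in(.2,.21,.22): print(z,[(p-o)*4 for p,o in((proj("top",[.53,-.077,z])[0],[285,175]),(proj("scene",[.53,-.077,z])[0],[165-100,100]))])
print("disc",atz("top",285+127.5/4,175+360/4,.008))
o=np.array([285,175])
for n,p in (("dial c",(292,163)),("dash",(255,133)),("line",(288,145)),("5dots",(334,128)),("barend",(324,183))):
  print(n,atz("top",285+p[0]/4,175+p[1]/4,.05 if n not in("line",) else .091))
crop("top",290,345,180,225,"t7",7);crop("top",335,385,190,240,"t8",8);crop("scene",205,245,120,170,"s8",8)
a=[cv2.imread(f"pics/{n}.png") for n in("t7","t8","s8")];H=400
cv2.imwrite("pics/c3.png",np.hstack([cv2.resize(i,(260,int(i.shape[0]*260/i.shape[1]))) [:235] for i in a]))
```

```text
silver [ 0.5243 -0.0772  0.2068]
0.2 [array([128.9611, 126.7999]), array([619.1316, 155.5381])]
0.21 [array([131.265 , 124.4341]), array([618.2884, 145.2945])]
0.22 [array([133.6137, 122.022 ]), array([617.4348, 134.9253])]
disc [ 0.3662 -0.0957  0.008 ]
dial c [ 0.5191 -0.2357  0.05  ]
dash [ 0.5452 -0.2073  0.05  ]
line [ 0.5282 -0.2219  0.091 ]
5dots [ 0.5468 -0.2735  0.05  ]
barend [ 0.5015 -0.2606  0.05  ]Traceback (most recent call last):
  File "<stdin>", line 10, in <module>
    return _nx.concatenate(arrs, 1, dtype=dtype, casting=casting)
           ~~~~~~~~~~~~~~~^^^^^^^^^^^^^^^^^^^^^^^^^^^^^^^^^^^^^^^
ValueError: all the input array dimensions except for the concatenation axis must match exactly, but along dimension 0, the array at index 0 has size 212 and the array at index 1 has size 235
```

Run:
```python
from h import *
a=[cv2.imread(f"pics/{n}.png") for n in("t7","t8")]
crop("scene",205,245,120,170,"s8",8);a.append(cv2.imread("pics/s8.png"))
cv2.imwrite("pics/c4.png",np.hstack([cv2.resize(i,(int(i.shape[1]*300/i.shape[0]),300)) for i in a])[:,:800])
```

```text
(no output)
```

View pics/c4.png

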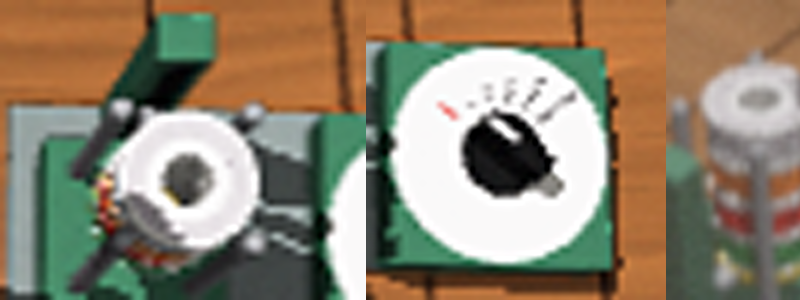

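All four rolls lie flat and centred within about 4 mm (silver on top), and the step-2 condition is met. The disc was knocked to about (0.366,-0.096), at (128,360) in the left crop of the previous picture. I fetch it there.

Emit:
carry_out([
  {"linear": [-3.36,-2.04,0],"turn": [0,0,0]},
  {"linear": [-3.36,-2.04,0],"turn": [0,0,0]},
  {"linear": [-3.36,-2.04,0],"turn": [0,0,0]},
  {"linear": [-3.36,-2.04,0],"turn": [0,0,0]},
  {"linear": [-3.36,-2.04,0],"turn": [0,0,0]},
  {"linear": [-3.36,-2.04,0],"turn": [0,0,0]},
  {"linear": [-3.36,-2.04,0],"turn": [0,0,0]},
  {"linear": [-3.37,-2.05,0],"turn": [0,0,0]},
  {"linear": [0,0,0],"turn": [0,0,0]},
  {"linear": [0,0,0],"turn": [0,0,0]},
], claw=60)

```text
time: 45.6
ee_pos: [0.366, -0.0968, 0.2311]
tool_rot: [[0.066, 0.998, 0.001], [0.998, -0.066, 0.0], [0.0, 0.001, -1.0]]
force: [-0.5, -0.3, -0.5]
grip_width: 0.0514
```

Emit:
carry_out([
  {"linear": [0,0,4],"turn": [0,0,0]},
  {"linear": [0,0,4.5],"turn": [0,0,0]},
  {"linear": [0,0,4.5],"turn": [0,0,0]},
  {"linear": [0,0,2],"turn": [0,0,0]},
  {"linear": [0,0,0],"turn": [0,0,0]},
  {"linear": [0,0,0],"turn": [0,0,0]},
])

```text
time: 46.2
ee_pos: [0.3673, -0.0955, 0.0812]
tool_rot: [[0.061, 0.998, 0.001], [0.998, -0.061, 0.0], [0.0, 0.001, -1.0]]
force: [0.4, -0.4, 0.4]
grip_width: 0.0515
```

Run:
```python
from h import *
go(.3662,-.0957,-.003,86.3)
```

```text
t 46.2 pos [ 0.3673 -0.0955  0.0812] ang 86.5 w 0.0515 F [ 0.3615 -0.3784  0.364 ] | shift cm [-0.025  -0.117   8.4206] turn z 0.2 q6 -1.95 tilt [ 0.      0.0005 -1.    ]
```

Emit:
carry_out([
  {"linear": [0,0,3],"turn": [0,0,0]},
  {"linear": [0,0,2.5],"turn": [0,0,0]},
  {"linear": [0,0,1.5],"turn": [0,0,0]},
  {"linear": [0,0,0.8],"turn": [0,0,0]},
  {"linear": [0,0,0.6],"turn": [0,0,0]},
  {"linear": [0,0,0],"turn": [0,0,0]},
  {"linear": [0,0,0],"turn": [0,0,0]},
])

```text
time: 46.9
ee_pos: [0.3672, -0.0963, -0.0025]
tool_rot: [[0.062, 0.998, 0.002], [0.998, -0.062, -0.001], [-0.001, 0.002, -1.0]]
force: [-0.7, 0.0, 0.3]
grip_width: 0.0513
```

Emit:
carry_out([
  {"linear": [0,0,0],"turn": [0,0,0]},
  {"linear": [0,0,0],"turn": [0,0,0]},
  {"linear": [0,0,0],"turn": [0,0,0]},
  {"linear": [0,0,0],"turn": [0,0,0]},
  {"linear": [0,0,0],"turn": [0,0,0]},
  {"linear": [0,0,0],"turn": [0,0,0]},
], claw=0, newtons=60)

```text
time: 47.5
ee_pos: [0.3667, -0.0961, -0.0025]
tool_rot: [[0.062, 0.998, 0.001], [0.998, -0.062, -0.001], [-0.0, 0.001, -1.0]]
force: [-0.2, 1.7, 6.9]
grip_width: 0.0175
```

Emit:
carry_out([
  {"linear": [0,0,-2],"turn": [0,0,0]},
  {"linear": [0,0,-4],"turn": [0,0,0]},
  {"linear": [0,0,-4.5],"turn": [0,0,0]},
  {"linear": [0,0,-4.5],"turn": [0,0,0]},
  {"linear": [0,0,-4.5],"turn": [0,0,0]},
  {"linear": [0,0,-4.5],"turn": [0,0,0]},
  {"linear": [0,0,0],"turn": [0,0,0]},
  {"linear": [0,0,0],"turn": [0,0,0]},
  {"linear": [0,0,0],"turn": [0,0,0]},
])

```text
time: 48.4
ee_pos: [0.365, -0.0954, 0.2354]
tool_rot: [[0.062, 0.998, -0.003], [0.998, -0.062, 0.001], [0.001, -0.003, -1.0]]
force: [0.1, 0.3, -0.8]
grip_width: 0.0172
```

Run:
```python
from h import *
go(.530,-.077,.23,86.3)
```

```text
t 48.4 pos [ 0.365  -0.0954  0.2354] ang 86.4 w 0.0172 F [ 0.082   0.2834 -0.7978] | shift cm [ 2.8541 16.3526  0.4924] turn z 0.1 q6 -1.95 tilt [ 0.001  -0.0029 -1.    ]
```

Emit:
carry_out([
  {"linear": [0.57,3.26,0],"turn": [0,0,0]},
  {"linear": [0.57,3.26,0],"turn": [0,0,0]},
  {"linear": [0.57,3.26,0],"turn": [0,0,0]},
  {"linear": [0.57,3.26,0],"turn": [0,0,0]},
  {"linear": [0.57,3.2,0],"turn": [0,0,0]},
  {"linear": [0,0,0],"turn": [0,0,0]},
  {"linear": [0,0,0],"turn": [0,0,0]},
  {"linear": [0,0,0],"turn": [0,0,0]},
  {"linear": [0,0,0],"turn": [0,0,0]},
  {"linear": [0,0,0],"turn": [0,0,0]},
])

```text
time: 49.4
ee_pos: [0.5292, -0.0776, 0.2369]
tool_rot: [[0.062, 0.998, -0.0], [0.998, -0.062, -0.0], [-0.0, -0.0, -1.0]]
force: [-0.2, -0.3, -0.3]
grip_width: 0.017
```

Run:
```python
from h import *
go(.530,-.077,.192,86.3)
crop("scene",190,265,95,165,"s9",8)
```

```text
t 49.4 pos [ 0.5292 -0.0776  0.2369] ang 86.4 w 0.017 F [-0.1925 -0.3078 -0.3361] | shift cm [0.0655 0.0721 4.4941] turn z 0.1 q6 -1.78 tilt [-0.0001 -0.0001 -1.    ]
```

View pics/s9.png

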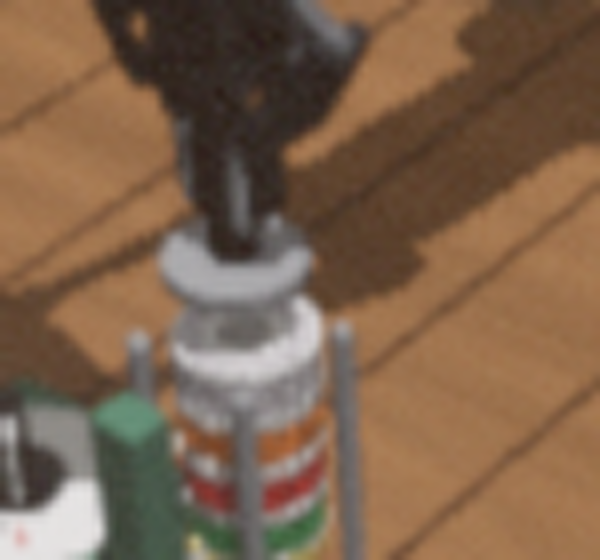

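The disc hangs level over the silver roll, knob in the jaws. I lower it onto the stack.

Emit:
carry_out([
  {"linear": [0.05,0.08,1],"turn": [0,0,0]},
  {"linear": [0,0,1],"turn": [0,0,0]},
  {"linear": [0,0,0.8],"turn": [0,0,0]},
  {"linear": [0,0,0.8],"turn": [0,0,0]},
  {"linear": [0,0,0.7],"turn": [0,0,0]},
  {"linear": [0,0,0],"turn": [0,0,0]},
  {"linear": [0,0,0],"turn": [0,0,0]},
  {"linear": [0,0,0],"turn": [0,0,0]},
])

```text
time: 50.25
ee_pos: [0.5313, -0.0771, 0.1942]
tool_rot: [[0.062, 0.998, 0.001], [0.998, -0.062, -0.0], [-0.0, 0.001, -1.0]]
force: [-0.1, -0.4, 0.1]
grip_width: 0.0172
```

Emit:
carry_out([
  {"linear": [0,0,0],"turn": [0,0,0]},
  {"linear": [0,0,0],"turn": [0,0,0]},
  {"linear": [0,0,0],"turn": [0,0,0]},
  {"linear": [0,0,0],"turn": [0,0,0]},
  {"linear": [0,0,0],"turn": [0,0,0]},
  {"linear": [0,0,-1.5],"turn": [0,0,0]},
  {"linear": [0,0,-3],"turn": [0,0,0]},
  {"linear": [0,0,-3.5],"turn": [0,0,0]},
  {"linear": [0,0,0],"turn": [0,0,0]},
  {"linear": [0,0,0],"turn": [0,0,0]},
], claw=60)

```text
time: 51.25
ee_pos: [0.5313, -0.0772, 0.2745]
tool_rot: [[0.062, 0.998, 0.002], [0.998, -0.062, -0.001], [-0.0, 0.002, -1.0]]
force: [0.0, -0.1, -0.2]
grip_width: 0.051
```

Emit:
carry_out([
  {"linear": [-4,0,0],"turn": [0,0,0]},
  {"linear": [-4,0,0],"turn": [0,0,0]},
  {"linear": [-4,0,0],"turn": [0,0,0]},
  {"linear": [-3.5,0,0],"turn": [0,0,0]},
  {"linear": [0,0,0],"turn": [0,0,8.5]},
  {"linear": [0,0,0],"turn": [0,0,8.5]},
  {"linear": [0,0,0],"turn": [0,0,8.5]},
  {"linear": [0,0,0],"turn": [0,0,8.5]},
  {"linear": [0,0,0],"turn": [0,0,8.5]},
  {"linear": [0,0,0],"turn": [0,0,8.5]},
  {"linear": [0,0,0],"turn": [0,0,8.5]},
  {"linear": [0,0,0],"turn": [0,0,8.5]},
], claw=50)

```text
time: 52.45
ee_pos: [0.5205, -0.2313, 0.2719]
tool_rot: [[0.951, 0.311, -0.003], [0.311, -0.951, 0.002], [-0.002, -0.003, -1.0]]
force: [0.3, 0.2, -0.5]
grip_width: 0.0425
```

Emit:
carry_out([
  {"linear": [0,0,0],"turn": [0,0,8.5]},
  {"linear": [0,0,0],"turn": [0,0,8.5]},
  {"linear": [0,0,0],"turn": [0,0,8.5]},
  {"linear": [0,0,0],"turn": [0,0,8.5]},
  {"linear": [0,0,0],"turn": [0,0,8.5]},
  {"linear": [0,0,0],"turn": [0,0,8.5]},
  {"linear": [0,0,0],"turn": [0,0,8.5]},
  {"linear": [0,0,0],"turn": [0,0,2.6]},
  {"linear": [0,0,0],"turn": [0,0,0]},
  {"linear": [0,0,0],"turn": [0,0,0]},
])

```text
time: 53.45
ee_pos: [0.5209, -0.2315, 0.2726]
tool_rot: [[0.724, -0.689, -0.002], [-0.689, -0.724, 0.001], [-0.002, 0.001, -1.0]]
force: [0.2, 0.1, 0.1]
grip_width: 0.0424
```

Run:
```python
from h import *
go(.520,-.2325,.060,-43.7)
```

```text
t 53.5 pos [ 0.5209 -0.2315  0.2726] ang -43.6 w 0.0424 F [0.158  0.1215 0.0549] | shift cm [ 0.0513  0.1205 21.263 ] turn z 0.1 q6 0.22 tilt [-0.0021  0.0006 -1.    ]
```

Emit:
carry_out([
  {"linear": [0.05,0.08,4.5],"turn": [0,0,0]},
  {"linear": [0,0,4.5],"turn": [0,0,0]},
  {"linear": [0,0,4.5],"turn": [0,0,0]},
  {"linear": [0,0,4.5],"turn": [0,0,0]},
  {"linear": [0,0,2.5],"turn": [0,0,0]},
  {"linear": [0,0,1.5],"turn": [0,0,0]},
  {"linear": [0,0,1],"turn": [0,0,0]},
  {"linear": [0,0,0.6],"turn": [0,0,0]},
  {"linear": [0,0,0],"turn": [0,0,0]},
  {"linear": [0,0,0],"turn": [0,0,0]},
])

```text
time: 54.45
ee_pos: [0.5218, -0.2331, 0.0386]
tool_rot: [[0.724, -0.69, 0.001], [-0.69, -0.724, -0.001], [0.002, -0.0, -1.0]]
force: [0.6, -1.3, -0.0]
grip_width: 0.0427
```

Emit:
carry_out([
  {"linear": [0,0,0],"turn": [0,0,0]},
  {"linear": [0,0,0],"turn": [0,0,0]},
  {"linear": [0,0,0],"turn": [0,0,0]},
  {"linear": [0,0,0],"turn": [0,0,0]},
  {"linear": [0,0,0],"turn": [0,0,0]},
  {"linear": [0,0,0],"turn": [0,0,0]},
], claw=0, newtons=50)

```text
time: 55.05
ee_pos: [0.5208, -0.2322, 0.0388]
tool_rot: [[0.724, -0.69, -0.0], [-0.69, -0.724, 0.0], [-0.0, -0.0, -1.0]]
force: [-2.3, 2.5, 5.5]
grip_width: 0.0132
```

Run:
```python
from h import *
go(.520,-.2325,.0355,-123.7);print(env.observe()['ft_torque'])
```

```text
t 55.0 pos [ 0.5208 -0.2322  0.0388] ang -43.6 w 0.0132 F [-2.2969  2.5229  5.5436] | shift cm [-0.0394  0.0784  0.3339] turn z 80.1 q6 0.22 tilt [-0.0004 -0.0002 -1.    ]
[0.3391 0.2997 0.0637]
```

Emit:
carry_out([
  {"linear": [0,0,0],"turn": [0,0,7]},
  {"linear": [0,0,0],"turn": [0,0,7]},
  {"linear": [0,0,0],"turn": [0,0,7]},
  {"linear": [0,0,0],"turn": [0,0,7]},
  {"linear": [0,0,0],"turn": [0,0,7]},
  {"linear": [0,0,0],"turn": [0,0,7]},
  {"linear": [0,0,0],"turn": [0,0,7]},
  {"linear": [0,0,0],"turn": [0,0,7]},
  {"linear": [0,0,0],"turn": [0,0,7]},
  {"linear": [0,0,0],"turn": [0,0,7]},
  {"linear": [0,0,0],"turn": [0,0,7]},
  {"linear": [0,0,0],"turn": [0,0,3]},
])

```text
time: 56.25
ee_pos: [0.5208, -0.2327, 0.0388]
tool_rot: [[-0.557, -0.831, -0.0], [-0.831, 0.557, -0.0], [0.0, -0.0, -1.0]]
force: [-2.8, 0.5, 4.7]
grip_width: 0.0132
```

Emit:
carry_out([
  {"linear": [0,0,0],"turn": [0,0,0]},
  {"linear": [0,0,0],"turn": [0,0,0]},
  {"linear": [0,0,0],"turn": [0,0,0]},
])

```text
time: 56.55
ee_pos: [0.5208, -0.2327, 0.0388]
tool_rot: [[-0.554, -0.833, -0.0], [-0.833, 0.554, -0.0], [0.0, -0.0, -1.0]]
force: [-2.1, 1.0, 4.9]
grip_width: 0.0127
```

Emit:
carry_out([
  {"linear": [0,0,0],"turn": [0,0,0]},
  {"linear": [0,0,0],"turn": [0,0,0]},
  {"linear": [0,0,0],"turn": [0,0,0]},
  {"linear": [0,0,0],"turn": [0,0,0]},
  {"linear": [0,0,-2],"turn": [0,0,0]},
  {"linear": [0,0,-4],"turn": [0,0,0]},
  {"linear": [0,0,-4],"turn": [0,0,0]},
  {"linear": [0,0,-4],"turn": [0,0,0]},
  {"linear": [0,0,-4],"turn": [0,0,0]},
  {"linear": [0,0,-4],"turn": [0,0,0]},
  {"linear": [0,0,0],"turn": [0,0,0]},
], claw=60)

```text
time: 57.65
ee_pos: [0.5242, -0.2345, 0.2642]
tool_rot: [[-0.554, -0.832, 0.011], [-0.833, 0.554, -0.007], [-0.001, -0.013, -1.0]]
force: [0.3, 0.2, 0.2]
grip_width: 0.0513
```

Run:
```python
from h import *
go(.30,-.45,.3,-123.7)
```

```text
t 57.6 pos [ 0.5242 -0.2345  0.2642] ang -123.6 w 0.0513 F [0.3076 0.186  0.1938] | shift cm [30.3633  6.6807 -3.6763] turn z 0.1 q6 1.62 tilt [-0.0005 -0.0127 -0.9999]
```

Emit:
carry_out([
  {"linear": [3,0.66,-0.4],"turn": [0,0,0]},
  {"linear": [3,0.66,-0.4],"turn": [0,0,0]},
  {"linear": [3,0.66,-0.4],"turn": [0,0,0]},
  {"linear": [3,0.66,-0.4],"turn": [0,0,0]},
  {"linear": [3,0.66,-0.4],"turn": [0,0,0]},
  {"linear": [3,0.66,-0.4],"turn": [0,0,0]},
  {"linear": [3,0.66,-0.4],"turn": [0,0,0]},
  {"linear": [3,0.66,-0.4],"turn": [0,0,0]},
  {"linear": [3,0.66,0],"turn": [0,0,0]},
  {"linear": [3,0.66,0],"turn": [0,0,0]},
  {"linear": [0,0,0],"turn": [0,0,0]},
])

```text
time: 58.75
ee_pos: [0.2973, -0.4481, 0.2885]
tool_rot: [[-0.558, -0.83, -0.002], [-0.83, 0.558, 0.0], [0.001, 0.002, -1.0]]
force: [0.9, -0.7, -0.9]
grip_width: 0.0513
```

Run:
```python
from h import *
crop("top",290,390,175,245,"t9",8);crop("scene",160,265,90,190,"s10",8)
a=[cv2.imread(f"pics/{n}.png") for n in("t9","s10")]
cv2.imwrite("pics/c5.png",np.hstack([cv2.resize(i,(400,int(i.shape[0]*400/i.shape[1])))[:280] for i in a]))
```

```text
(no output)
```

View pics/c5.png

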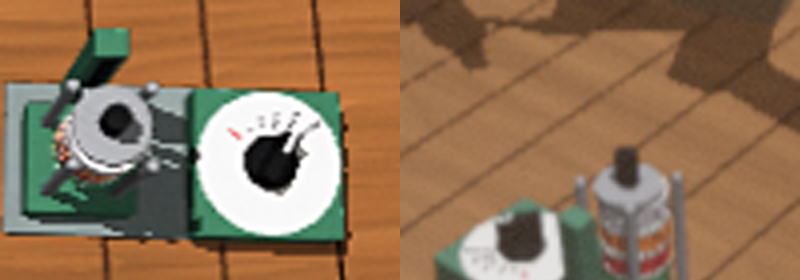

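Run:
```python
from h import *
def ang(d):return np.degrees(np.arctan2(d[1],d[0]))
c=np.array([.5205,-.2325])
for p in((293,143),(297,135),(288,150)): print("line",ang(atz("top",290+p[0]/4,175+p[1]/4,.091)[:2]-c))
for n,p in(("dash",(234,131)),("last mark",(314,128))): print(n,ang(atz("top",290+p[0]/4,175+p[1]/4,.05)[:2]-c))
print("disc",[atz("top",290+111/4,175+120/4,z) for z in(.2,.205)], [atz("scene",160+(631-400)*105/400,90+185*105/400,z) for z in(.2,.205,.21)])
```

```text
line -48.726491794157674
line -42.42948865782026
line -59.328063105892156
dash 44.348359498708476
last mark -57.34146210606628
disc [array([ 0.5349, -0.0788,  0.2   ]), array([ 0.534 , -0.0779,  0.205 ])] [array([ 0.5271, -0.0759,  0.2   ]), array([ 0.532 , -0.0714,  0.205 ]), array([ 0.537 , -0.0668,  0.21  ])]
```

Run:
```python
from h import *
def prof(im,sgn,name):
    g=im.astype(float).mean(2).astype(np.float32)
    for cc in((.520,-.2317),(.5205,-.2335)):
        out=[]
        for a in range(-90,91,4):
            t=np.radians(a);P=np.array([[cc[0]+r*np.cos(t),cc[1]+r*np.sin(t),.091] for r in np.linspace(.005,.018,10)])
            uv=proj("top",P).astype(np.float32)
            out.append((a,int(cv2.remap(g,uv[:,:1],uv[:,1:],cv2.INTER_LINEAR).mean())))
        print(name,cc,sorted(out,key=lambda x:-x[1])[:8])
prof(cv2.imread("pics/top0.png"),1,"start")
im=env.camera("top");prof(im,1,"now");cv2.imwrite("pics/top9.png",im[:,:,::-1])
# dark mask difference: bar orientation of dark pixels around the dial
for n in("top0","top9"):
    g=cv2.imread(f"pics/{n}.png").mean(2)
    print(n);print(g[206:228,348:372].astype(int))
```

```text
start (0.52, -0.2317) [(42, 228), (46, 225), (38, 212), (50, 196), (34, 183), (54, 153), (-82, 148), (-66, 147)]
start (0.5205, -0.2335) [(50, 229), (46, 216), (54, 215), (42, 188), (58, 185), (-62, 177), (-82, 176), (-78, 176)]
now (0.52, -0.2317) [(-34, 225), (-30, 221), (-38, 211), (-26, 198), (-42, 185), (-22, 158), (-46, 155), (-50, 131)]
now (0.5205, -0.2335) [(-26, 226), (-30, 225), (-22, 209), (-34, 205), (-18, 176), (-38, 175), (-42, 145), (-14, 143)]
top0
[[251 250 249 250 251 251 238 178 236 242 142 232 255 239 110 235 253 251
  253 198 141 141 252 223]
 [227 253 251 238 182 230 253 255 255 255 216 240 240 174 242 254 254 255
  199 203 219 251 254 255]
 [155 194 245 251 252 255 255 226 101 186 232 255 255 212 242 255 238 170
  202 249 252 250 250 252]
 [245 177 222 252 255 240 127 124 109  36   1   8 121 254 255 208 135 138
  245 251 249 249 249 250]
 [251 252 252 255 251 158  29 124 255 238  88   1   5  56 253 209 202 250
  252 249 249 249 249 249]
 [249 251 255 235  89   1   2  14 126 255 238  88   2   3  54 253 255 252
  249 249 249 249 248 249]
 [249 251 246 150   0   
[... 3120 characters left out ...]
49 249 251 255 253 157  27   2   4   6  10  12  57 128 249 252 249
  248 249 249 248 249 249]
 [249 248 249 249 251 254 255 220  89  71  67  66 118 143 251 254 250 248
  249 248 249 248 249 249]
 [249 248 249 249 249 249 252 255 255 255 222 144 144 247 254 250 249 249
  249 249 248 248 249 249]
 [248 249 248 248 248 248 249 250 251 252 254 255 255 253 250 249 248 248
  248 248 249 249 249 251]
 [248 248 248 248 248 249 248 248 249 249 250 250 250 249 249 249 249 248
  248 249 249 248 250 254]
 [248 248 249 249 248 248 248 248 248 248 249 248 248 249 248 248 248 249
  249 248 248 249 252 255]
 [249 249 248 248 249 248 249 249 249 249 249 248 248 248 248 249 248 249
  248 249 249 251 254 173]]
```

The pointer line went from about 44–48° to about −30 to −34°, roughly 78–80° clockwise, which is the four-dot mark. The disc sits about 4 mm off the axis. I'm handing the job in.

```bash
python3 -c "
from workcell import env
print(env.close_job())"
```

```text
the job is handed in; nothing more can be done
None
```

The job is handed in at about 59 s of the 210 s. I stacked the four rolls present (green, red, orange, silver) on the sprung platform, put the disc back on top, and turned the dial to four dots. There was no copper roll at the start.

**What went wrong on the way**
- My first grasp of the disc closed above its knob. The reported tool height is about 35 mm lower than the real one, which I confirmed by touching the bench, and I corrected for it from then on.
- The disc was knocked about 3 cm aside while it lay on the bench. I found it again and picked it up from its new place.

**Last checks**
- **Rolls:** all four lay flat, with the top one about 4 mm off the axis. The lower ones were judged by eye.
- **Disc:** flat with the knob up, about 4 mm off the axis by the top camera. The scene camera read slightly different numbers, but within the 12 mm limit.
- **Dial:** the gripped turn measured 80°. A first reading of the pointer from the picture was ambiguous between four and five dots. A brightness check against the start picture gave about 76–80° of turn, which is four dots.
- **Robot:** clear of everything. I did not re-measure the wrench, pliers and dish, but no move came near them.

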